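# Set the swivel spindle cradle to its angle mark, clamp it and load it

## Task

Turn the orange clamp knob of the blue swivel cradle fully loose, swing the empty head by its black handle until the yellow pointer stands on the red mark, and turn the knob fully tight again. Only once it is clamped, lay every chair spindle on the cradle, each in a rest of its own across both rails with its square part between them. Lay each of the two setting blocks lengthwise on the floor of the caddy of its own colour, at whatever moment suits you, and do not disturb the glue bottle or the tape measure.

Things in the scene. Friction and masses are not known exactly. Their poses are not given: they have to be found in the camera images.
- knob (a joint): Turn of the clamp knob, rad: 0 fully loose (stop), 1.4 fully tight (stop); it grows as the knob turns clockwise seen from above. The brake begins to bite at about 1.0; below 0.4 counts as loose, above 1.15 as tight. It stays where it is left; turning it takes 0.2 N m, up to 0.3 N m near tight.
- knob_grip (a point): On the knob's vertical axis, 14 mm below the top of its grip: an upright orange bar 62 mm long, 16 mm thick, 34 mm tall, top 78 mm above the bench, on a black flange of 52 mm diameter whose top is 44 mm above the bench. The point's x axis runs along the bar (it turns with the knob), so the fingers close along its y. The knob stands on a lug beside the blue base and does not move with the head.
- head (a joint): Angle of the swivel head on its base, rad, counter-clockwise seen from above; 0 when the yellow pointer is on the middle white tick; stops at -0.8 and 0.8. With the knob loose it turns at about 0.2 N m and stays where it is left; with the knob tight it is held fast.
- handle (a point): On the axis of the head's handle, an upright round black post 18 mm in diameter whose top is 126 mm above the bench; this point is 39 mm below its top. It lies 135 mm from the head's vertical axis, in the cradle's -y direction, and moves with the head.
- cradle (a point): Centre of the cradle on the swivel head, on the head's vertical axis, at the height (105 mm) of the centre line of a laid spindle. Its x axis runs along the spindles' resting direction, towards the yellow pointer; z up. Two wooden rails at x = -75 and +75 mm (each 16 mm thick) carry the rests; between them is free space down to the steel plate 40 mm above the bench. The head reaches 130 mm from its axis.
- rest_0 (a point): The first of three rests, at y = -66 mm of the cradle, x = 0; axes as the cradle's. A rest is a pair of cork-lined 90-degree vees, one in each rail, for one spindle lying along x. This point lies where the middle of a laid spindle comes to be. Vee lips are 22 mm to each side and 114 mm above the bench; the outer lips of the outer rests 34 mm and 126 mm.
- rest_1 (a point): The middle rest, at y = 0 of the cradle; as rest_0.
- rest_2 (a point): The third rest, at y = +66 mm of the cradle; as rest_0
- mark: The red angle mark on the rim of the blue base. Its origin is on the head's vertical axis, 22 mm above the bench; its x axis points from there to the red tab. The head is on the mark when the cradle's x axis is parallel to the mark's x axis (pointer above the tab). It does not move during the job.
- mark_tab (a point): Centre of the top of the red tab (20 x 8 mm), 110 mm from the head's axis.
- pointer (a point): Tip of the head's yellow pointer, 100 mm from the head's axis along the cradle's x axis, just above the base's rim (28 mm above the bench).
- spindle_a: A turned beech chair spindle, 210 mm long: the middle 90 mm is a square section 28 x 28 mm (grip it there), the 60 mm ends are round, 18 mm diameter. Origin at its middle on its centre line, 14 mm above the bench when it lies on a flat; x runs along it (both ends alike). 60 to 130 g. May be absent.
- spindle_b: A turned beech chair spindle, 210 mm long: the middle 90 mm is a square section 28 x 28 mm (grip it there), the 60 mm ends are round, 18 mm diameter. Origin at its middle on its centre line, 14 mm above the bench when it lies on a flat; x runs along it (both ends alike). 60 to 130 g. May be absent.
- spindle_c: A turned beech chair spindle, 210 mm long: the middle 90 mm is a square section 28 x 28 mm (grip it there), the 60 mm ends are round, 18 mm diameter. Origin at its middle on its centre line, 14 mm above the bench when it lies on a flat; x runs along it (both ends alike). 60 to 130 g. May be absent.
- block_red: A red painted metal setting block with two bare aluminium bands, 70 (x) x 30 (y) x 45 (z) mm, at first standing on a 70 x 30 face (z up); origin at its centre, 22.5 mm above the bench when it stands so, 15 mm if it lies on a 70 x 45 face. 0.2 to 0.3 kg.
- block_blue: A blue painted metal setting block with two bare aluminium bands, 70 (x) x 30 (y) x 45 (z) mm, at first standing on a 70 x 30 face (z up); origin at its centre, 22.5 mm above the bench when it stands so, 15 mm if it lies on a 70 x 45 face. 0.2 to 0.3 kg.
- caddy_red_in (a point): Centre of the inner floor of the red-floored plywood caddy that stores the red block: an open tray fixed to the bench with a red tab at one end, inside 60 (x) x 86 (y) mm, outside 70 x 96 mm, floor 5 mm above the bench, wall tops 20 mm above the bench (15 mm above this point). Axes as the tray's; the block's 70 mm length goes along the tray's y, either way round, on either kind of long face.
- caddy_blue_in (a point): Centre of the inner floor of the blue-floored plywood caddy that stores the blue block: an open tray fixed to the bench with a blue tab at one end, inside 60 (x) x 86 (y) mm, outside 70 x 96 mm, floor 5 mm above the bench, wall tops 20 mm above the bench (15 mm above this point). Axes as the tray's; the block's 70 mm length goes along the tray's y, either way round, on either kind of long face.
- glue: Bystander: an upright glue bottle, 60 mm diameter, 150 mm tall; origin under its centre.
- tape: Bystander: a yellow tape measure, 70 x 35 x 60 mm; origin under its centre.
Things that resemble listed ones, but are neither listed nor needed, are in the scene too. Leave any white look-alike of the spindle_b alone. What is shaped like the block_red but purple is not meant.

How it is judged:
On the way, in this order (a step that is already met when the one before it is completed fails the run):
1. the clamp knob is loosened (value of joint knob below 0.4 rad), for 0.2 s.
2. with the knob loose, the head is swung onto the red mark and rests there (value of joint knob below 0.4 rad and angle between the x axis of cradle and the x axis of mark, either way round below 0.06 rad and velocity of joint head between -0.05 and 0.05 rad/s), for 0.3 s.
3. the knob is turned tight with the head on the mark (value of joint knob above 1.15 rad and angle between the x axis of cradle and the x axis of mark, either way round below 0.06 rad), for 0.3 s.
4. every spindle lies in the cradle (all of step 3 and (y of spindle_a in the frame of cradle between -0.073 and -0.059 m or y of spindle_a in the frame of cradle between -0.007 and 0.007 m or y of spindle_a in the frame of cradle between 0.059 and 0.073 m) and x of spindle_a in the frame of cradle between -0.026 and 0.026 m and z of spindle_a in the frame of cradle between -0.006 and 0.006 m and angle between the x axis of each of spindle_a, spindle_b, spindle_c and the x axis of cradle, either way round below 0.08 rad and linear speed of each of spindle_a, spindle_b, spindle_c below 0.02 m/s and (y of spindle_b in the frame of cradle between -0.073 and -0.059 m or y of spindle_b in the frame of cradle between -0.007 and 0.007 m or y of spindle_b in the frame of cradle between 0.059 and 0.073 m) and x of spindle_b in the frame of cradle between -0.026 and 0.026 m and z of spindle_b in the frame of cradle between -0.006 and 0.006 m and (y of spindle_c in the frame of cradle between -0.073 and -0.059 m or y of spindle_c in the frame of cradle between -0.007 and 0.007 m or y of spindle_c in the frame of cradle between 0.059 and 0.073 m) and x of spindle_c in the frame of cradle between -0.026 and 0.026 m and z of spindle_c in the frame of cradle between -0.006 and 0.006 m), for 0.3 s.
At the end, for the whole second after the job is handed in: Knob above 1.15 rad, head within 0.06 rad of the mark. Each spindle at rest in a rest: within 7 mm across, 6 mm in height, 26 mm along, 0.08 rad of the cradle. Each block on the floor of its own colour caddy on a long face, centred within 18 mm (x) and 14 mm (y) (all of step 4 and x of block_red in the frame of caddy_red_in between -0.018 and 0.018 m and y of block_red in the frame of caddy_red_in between -0.014 and 0.014 m and z of block_red in the frame of caddy_red_in between 0.01 and 0.027 m and angle between the x axis of block_red and the y axis of caddy_red_in, either way round below 0.7 rad and linear speed of each of block_red, block_blue below 0.02 m/s and x of block_blue in the frame of caddy_blue_in between -0.018 and 0.018 m and y of block_blue in the frame of caddy_blue_in between -0.014 and 0.014 m and z of block_blue in the frame of caddy_blue_in between 0.01 and 0.027 m and angle between the x axis of block_blue and the y axis of caddy_blue_in, either way round below 0.7 rad); the robot touches nothing.
It fails at once if a spindle is laid on the cradle while the knob is loose (value of joint knob below 0.9 rad and ((horizontal distance between spindle_a and cradle below 0.1 m and height (world z) of spindle_a below 0.112 m) or (horizontal distance between spindle_b and cradle below 0.1 m and height (world z) of spindle_b below 0.112 m) or (horizontal distance between spindle_c and cradle below 0.1 m and height (world z) of spindle_c below 0.112 m))).
It fails at once if the glue bottle or tape measure is disturbed (distance of any of glue, tape from where it was at the start of the episode above 0.03 m or angle between glue's own z axis and vertical above 0.3 rad).
Of spindle_a, spindle_b, spindle_c only 2 to 3 are there at a start; the rules pass over those that are not, and their reading is None.
At some moment in a run one of block_red, block_blue may be knocked a few centimetres aside while the robot is not near it.
Once in a run the grip may slacken for a moment while it holds something.
It also fails if it takes over 210 s, if anything falls off the work surface, if the arm or the gripper's body presses on something with over 40 N, if the wrist force passes 120 N, or if a joint passes its speed limit or range.

## Robot

A 6-joint arm with a two-finger parallel gripper is mounted at the origin on the work surface. World frame = base frame: x ahead of the robot, y to its left, z up, the work surface at z = 0. Lengths are in m, angles in rad, forces in N, time in s.
With the tool pointing down it reaches from about 0.375 to 0.9 m from the base axis. Payload 3.1 kg.
Tool frame: the origin (TCP) lies at the very end of the fingers, on their centre line; the grasp point (between the pads) lies 19 mm behind it; z points along the fingers, y is the line along which they close (so a half turn about z gives the same grasp; the last joint's range is limited). The gripper opens to 85 mm and grips with 20 to 120 N. Pads are 22 mm wide; open, the fingers measure 114 mm over their backs; the gripper's body (76 mm by 85 mm) begins 54 mm behind the grasp point. The pads swing forward as they close: fully open they stand 13 mm farther back than shut.
Start: joints at [1.095, 0.527, 1.433, -0, 1.181, -0.178], TCP at [0.183, 0.597, 0.231] pointing down, gripper open.
Joint ranges: [-3.08, 3.08], [-0.75, 2.2], [0.22, 2.44], [-1.43, 4.57], [0, 2.65], [-2.85, 2.85]. Speed limits (rad/s): [2.79, 2.79, 3.14, 3.14, 3.14, 3.14].

## Interface

Orientations are given as a unit quaternion [x, y, z, w].
In Python, from workcell import arm, eyes, boxes_of, place_of gives the robot as it stands. The module is installed in compiled form; this text tells all that it offers.
- The arm moves only by the tool step_arm, never from a script. Its argument "commands" is a list of rows, each a list of 3 entries, a list of its own where there are three numbers: the shift along the tool's x, y, z in m, then the turn, a rotation vector about the tool's x, y, z in degrees, then the closure, from 0 (fully open) to 1 (shut). A call has 1 to 12 rows; each row is the pose to reach, as a shift and turn from the pose commanded when the call began, along the tool's axes at that moment; what a row does not reach only later rows make up. A row lasts 1/8 s, in which the tool goes at most 62.5 mm and 10.7 degrees, less where a joint would pass 70% of its speed; a pose out of reach is approached as far as the arm can. A call with a gripper value outside its range is refused whole. The fingers move at their own pace and stop on an object; the grip force is fixed at half the most. Time passes only in rows, so rows that repeat a pose let the fingers close. It gives the time, the measured TCP pose, the force, the opening and the grip force at its end, in the units of the state.
- arm.state(): the state, without advancing time (a new reading comes with each control period).
- eyes.grab_frame(name): name is "side" or "top"; returns a dict with "pixels" (400x640x3 uint8, blue, green, red), "fx", "fy", "cx", "cy" (pixels), "R" (3x3) and "t" (3): a world point X has camera coordinates R X + t. Camera axes: x right, y down, z forward; pixel columns grow to the right and rows downward; lengths in m; the calibration is good to about 2 mm. A picture is of the moment at which its call begins. There is no depth.
- arm.hand_in(): hands the job in; it is judged then, once.
Trained networks look in the newest picture that a camera, given by its name, has taken for a name from the list of things; names that differ only in an ending like _2 or _b are one class to them, and where a whole thing is asked for, a point or a joint stands for the part that bears it (a point fixed in the world has none). Each returns a list of dicts, best first, with "score" (0 to 1); they miss things now and then, are a little off and sometimes report something else, mostly with a low value. They report only what shows in the picture. A call takes as long as a camera call. They do not tell look-alikes from the thing itself.
- boxes_of(thing, camera): "xyz" ([x, y, z] in m, in the coordinates of the camera as it stood for that picture, good to about 4 mm: the middle of the surface that is visible of it).
- place_of(thing, camera): "xyz" ([x, y, z] in m, in the coordinates of the camera as it stood for that picture, good to about 4 mm: a listed point, or the origin of a listed thing).
The state is a dict: "time": time; "joints": joint angles; "qd": joint speeds; "effort": joint torques, N m; "eef_pos": TCP position; "tcp_rot": TCP orientation; "force": force on the tool from outside, world axes, zero at the start; "wrist_torque": the same for the moment, N m; "finger_gap": opening from 0.0 (shut) to 1.0 (fully open); "finger_force": force on a finger pad.
Only numpy, scipy, OpenCV 4.12 (cv2) and the standard library are available. Lean on these libraries where they do the work, as an engineer would, in place of code of your own. Each camera call takes 0.05 s, during which the arm holds its last target. There are 200 camera calls.

## Working session

There is one attempt and no reset: what is moved stays moved. The work goes in short steps, Python scripts to look and compute and a tool call to move; the robot and the scene stay as the last step left them, time stands still between calls to the robot, and variables do not carry over. Pictures are saved under pics/ and viewed, at most 14 in all, crops included, and the job is handed in when it is done.

Besides the shell and the picture viewer there is one more tool, called after "Request:" as name(argument=value, ...), one argument or row to a line, values as JSON. step_arm: Moves the arm, as the interface text tells. Its arguments: {"type":"object","properties":{"commands":{"type":"array","items":{"type":"array"}}},"required":["commands"]}

```bash
mkdir -p pics; cat > h.py <<'E'
import numpy as np, cv2
from scipy.spatial.transform import Rotation as Ro
from workcell import arm, eyes, boxes_of, place_of
def grab(n,save=None):
    f=eyes.grab_frame(n)
    if save: cv2.imwrite('pics/'+save,f['pixels'])
    return f
def w(f,p): return np.array(f['R']).T@(np.array(p)-np.array(f['t']))
def pix(f,X):
    c=np.array(f['R'])@np.array(X)+np.array(f['t']); return np.array([f['fx']*c[0]/c[2]+f['cx'],f['fy']*c[1]/c[2]+f['cy']])
def ray(f,u,v,z):
    R=np.array(f['R']);o=-R.T@np.array(f['t']);d=R.T@np.array([(u-f['cx'])/f['fx'],(v-f['cy'])/f['fy'],1]);return o+d*(z-o[2])/d[2]
def st():
    s=arm.state(); r=Ro.from_quat(s['tcp_rot']).as_matrix()
    print('t',round(s['time'],2),'pos',np.round(s['eef_pos'],4),'x',np.round(r[:,0],3),'y',np.round(r[:,1],3),'z',np.round(r[:,2],3),'gap',round(s['finger_gap'],3),'F',np.round(s['force'],1),'q',np.round(s['joints'],2)); return s,r
E
cat > a.py <<'E'
from h import *
st()
for n in ['top','side']:
    f=grab(n,n+'0.png')
    print(n,f['fx'],np.round(-np.array(f['R']).T@np.array(f['t']),3))
    for k in ['knob_grip','handle','cradle','rest_0','rest_2','mark_tab','pointer','spindle_a','block_red','block_blue','caddy_red_in','caddy_blue_in','glue','tape']:
        for d in place_of(k,n)[:5]:
            if d['score']>.15:
                X=w(f,d['xyz']); print(k,round(d['score'],2),np.round(X,3),np.round(pix(f,X)))
E
python3 a.py
```

```text
t 0.0 pos [0.183  0.5969 0.2303] x [-0.956  0.293  0.   ] y [ 0.293  0.956 -0.002] z [-0.001 -0.002 -1.   ] gap 1.003 F [ 0.3 -0.7  0.4] q [ 1.09  0.53  1.43  0.    1.18 -0.18]
top 388.0798839663742 [ 0.396 -0.007  1.226]
knob_grip 0.7 [ 0.437 -0.035  0.066] [330. 216.]
cradle 0.57 [ 0.581 -0.172  0.105] [376. 166.]
rest_0 0.98 [ 0.593 -0.104  0.104] [353. 162.]
rest_0 0.87 [ 0.58  -0.236  0.104] [398. 166.]
rest_0 0.76 [ 0.583 -0.168  0.102] [375. 165.]
rest_0 0.45 [0.458 0.197 0.01 ] [256. 212.]
rest_2 0.98 [ 0.593 -0.104  0.104] [353. 162.]
rest_2 0.87 [ 0.58  -0.236  0.104] [398. 166.]
rest_2 0.76 [ 0.583 -0.168  0.102] [375. 165.]
rest_2 0.45 [0.458 0.197 0.01 ] [256. 212.]
mark_tab 0.73 [ 0.593 -0.105  0.104] [354. 162.]
mark_tab 0.6 [0.436 0.401 0.006] [191. 220.]
pointer 0.58 [ 0.68  -0.182  0.032] [375. 138.]
pointer 0.49 [ 0.585 -0.17   0.108] [376. 164.]
spindle_a 0.88 [0.459 0.293 0.014] [225. 212.]
spindle_a 0.81 [0.511 0.108 0.015] [284. 194.]
spindle_a 0.79 [0.745 0.298 0.017] [224. 122.]
spindle_a 0.62 [0.458 0.195 0.011] [256. 211.]
block_red 0.66 [ 0.393 -0.214  0.0
[... 932 characters left out ...]
585 -0.167  0.107] [303. 152.]
rest_2 0.58 [ 0.594 -0.102  0.104] [299. 169.]
rest_2 0.56 [ 0.58  -0.233  0.104] [306. 138.]
pointer 0.89 [ 0.683 -0.184  0.027] [273. 166.]
spindle_a 0.97 [0.743 0.299 0.014] [225. 319.]
spindle_a 0.91 [0.514 0.108 0.013] [325. 252.]
spindle_a 0.88 [0.469 0.195 0.008] [342. 284.]
spindle_a 0.84 [0.458 0.288 0.014] [347. 319.]
block_red 0.9 [ 0.4   -0.209  0.019] [364. 164.]
block_red 0.68 [ 0.294 -0.197  0.02 ] [398. 168.]
block_blue 0.91 [ 0.389 -0.351  0.021] [366. 134.]
caddy_red_in 0.68 [0.441 0.402 0.004] [355. 372.]
caddy_blue_in 0.97 [0.555 0.417 0.004] [302. 377.]
glue 0.74 [ 0.698  0.103 -0.009] [257. 252.]
tape 0.8 [ 0.539 -0.432 -0.003] [322. 123.]
```

```bash
python3 -c "
import cv2
a=cv2.imread('pics/top0.png')[90:290,160:480];cv2.imwrite('pics/t0c.png',cv2.resize(a,None,fx=2.5,fy=2.5,interpolation=cv2.INTER_CUBIC))"
```

```text
(no output)
```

View pics/t0c.png

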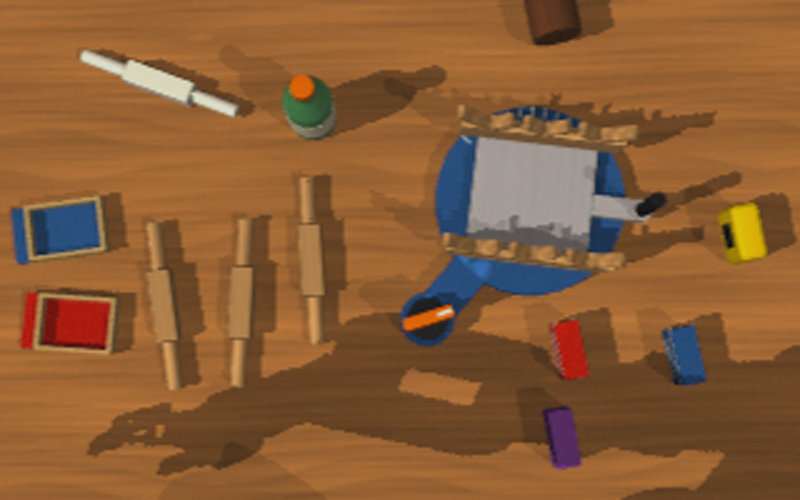

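View pics/side0.png

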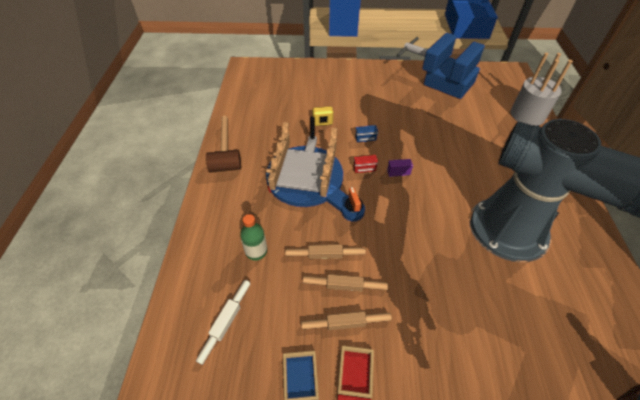

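The pictures show three beech spindles (top crop at 160,305 / 240,300 / 312,260), the white look-alike (160,80) and the glue bottle (310,105). The cradle's pointer faces up and its handle is at (650,205). The knob is at (428,318). The red block is at (568,350), the blue at (685,355) and the purple one at (560,437). I can't make out the red mark, so I'll zoom in on the base rim.

```bash
python3 -c "
import cv2,numpy as np
a=cv2.imread('pics/top0.png')[115:235,310:430];b=cv2.imread('pics/side0.png')[105:225,255:375]
cv2.imwrite('pics/z.png',np.hstack([cv2.resize(x,(400,400),interpolation=cv2.INTER_CUBIC) for x in (a,b)]))
from h import *
for n in ['top','side']:
    im=cv2.imread('pics/%s0.png'%n).astype(int); m=(im[:,:,2]>1.8*im[:,:,1])&(im[:,:,2]>1.8*im[:,:,0])&(im[:,:,2]>60)
    c=cv2.connectedComponentsWithStats(m.astype('uint8'));
    print([(list(s[:5]),np.round(q,1)) for s,q in zip(c[2][1:],c[3][1:]) if s[4]>2])
"
```

```text
[([np.int32(276), np.int32(120), np.int32(10), np.int32(10), np.int32(78)], array([280.5, 124.5])), ([np.int32(168), np.int32(207), np.int32(7), np.int32(23), np.int32(124)], array([171. , 217.7])), ([np.int32(177), np.int32(209), np.int32(27), np.int32(21), np.int32(493)], array([190.1, 218.9])), ([np.int32(321), np.int32(212), np.int32(21), np.int32(10), np.int32(103)], array([330. , 217.1])), ([np.int32(380), np.int32(218), np.int32(16), np.int32(24), np.int32(278)], array([387.7, 229.6]))]
[([np.int32(353), np.int32(154), np.int32(26), np.int32(19), np.int32(331)], array([365.3, 162.3])), ([np.int32(268), np.int32(186), np.int32(3), np.int32(7), np.int32(13)], array([268.8, 189.5])), ([np.int32(349), np.int32(189), np.int32(13), np.int32(22), np.int32(162)], array([354.8, 200.7])), ([np.int32(242), np.int32(214), np.int32(13), np.int32(13), np.int32(132)], array([248.4, 219.7])), ([np.int32(342), np.int32(351), np.int32(28), np.int32(42), np.int32(1040)], array([355.7, 371.7])), ([np.int32(337), np.int32(394), np.int32(35), np.int32(6), np.int32(123)], array([350. , 397.5]))]
```

View pics/z.png

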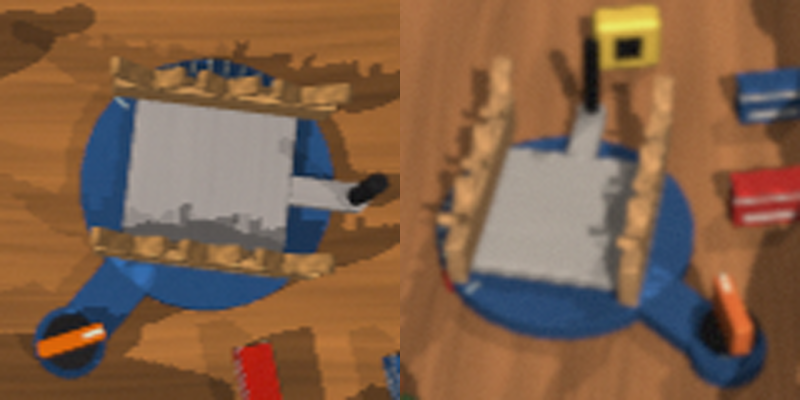

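```bash
python3 -c "
from h import *
f=grab('side');g=grab('top')
c=np.array([.583,-.170])
for u,v in [(268.8,189.5),(268,188),(270,192)]:
    X=ray(f,u,v,.024);d=X[:2]-c;print(np.round(X,3),np.linalg.norm(d).round(3),np.arctan2(d[1],d[0]).round(3),pix(g,X).round(1))
im=cv2.imread('pics/side0.png');print(im[184:196,265:276,2]-0); print(im[184:196,265:276,1])
K=[ray(g,*p,.078) for p in [(310+38*.3,115+350*.3),(310+103*.3,115+330*.3)]];print(K)
X=ray(g,310+120*.3,115+100*.3,.024);d=X[:2]-c;print('tick',X,np.arctan2(d[1],d[0]),np.linalg.norm(d))
"
```

```text
[ 0.686 -0.092  0.024] 0.129 0.649 [346.5 137.8]
[ 0.689 -0.098  0.024] 0.128 0.599 [348.3 136.8]
[ 0.681 -0.083  0.024] 0.131 0.728 [343.6 139.3]
[[127 109  76  77 126 153 158 158 156 138 122]
 [133 121  98  90 127 150 154 155 151 134 115]
 [130 127 106 100 124 144 150 151 148 130 105]
 [131 126 110 107 122 138 147 153 153 134  98]
 [130 127 121 117 125 135 138 144 149 138  98]
 [128 126 126 125 128 122 113 119 130 124  94]
 [128 127 128 125 129 111  77  68  75  80  87]
 [125 129 133 131 131 111  71  42  42  68 102]
 [125 132 134 136 137 118  88  54  43  70  96]
 [126 134 135 138 135 132 112  82  52  47  59]
 [129 134 137 136 136 137 131 109  74  42  31]
 [130 137 136 139 137 138 138 128  98  56  36]]
[[ 84  73  57  61  94 113 117 117 116 103  95]
 [ 89  80  66  64  94 111 113 113 113 100  90]
 [ 85  82  61  53  82 103 111 113 111  97  85]
 [ 86  82  62  49  71  96 108 115 115 104  82]
 [ 86  83  69  50  60  89 103 110 116 109  86]
 [ 84  81  75  59  50  70  86 100 110 106  90]
 [ 85  81  79  63  46  48  59  69  80  84  97]
 [ 81  85  88  77  56  44  45  55  65  90 119]
 [ 80  88  88  83  73  59  56  52  65  88 114]
 [ 84  88  88  89  86  84  77  64  55  65  81]
 [ 85  88  88  90  89  91  87  76  61  52  54]
 [ 86  90  90  92  91  91  90  86  69  51  50]]
[array([ 0.42660798, -0.00874471,  0.078     ]), array([ 0.44339526, -0.06667675,  0.078     ])]
tick [ 0.66239816 -0.09003335  0.024     ] 0.788965340166615 0.11268865469435173
```

```bash
cat >> h.py <<'E'
def goal(*targets):
    """targets (x,y,z,yaw of tool y in deg): prints shift and turn rows from present pose"""
    s,r=st()
    for x,y,z,a in targets:
        a=np.radians(a); Y=np.array([np.cos(a),np.sin(a),0]); Z=np.array([0,0,-1.]); G=np.c_[np.cross(Y,Z),Y,Z]
        d=r.T@(np.array([x,y,z])-s['eef_pos']); v=Ro.from_matrix(r.T@G).as_rotvec(degrees=True)
        print('shift',np.round(d,4).tolist(),'turn',np.round(v,1).tolist(),'rows',int(max(np.ceil(np.linalg.norm(d)/.0625),np.ceil(np.linalg.norm(v)/10.7))))
E
python3 -c "
from h import *
goal((.40,.3,.23,45),(.436,-.037,.16,16),(.436,-.037,.052,16))"
```

```text
t 1.6 pos [0.1833 0.5975 0.2313] x [-0.956  0.293 -0.   ] y [ 0.293  0.956 -0.   ] z [-0. -0. -1.] gap 0.998 F [-0.1 -0.2  0.8] q [ 1.09  0.53  1.43 -0.    1.18 -0.18]
shift [-0.2944, -0.2208, 0.0013] turn [-0.0, 0.0, 27.9] rows 6
shift [-0.4277, -0.5324, 0.0713] turn [-0.0, 0.0, 56.9] rows 11
shift [-0.4277, -0.5324, 0.1793] turn [-0.0, 0.0, 56.9] rows 12
```

Request:
step_arm(
  commands=[
    [[-0.294,-0.221,0],[0,0,28],0.3],
    [[-0.294,-0.221,0],[0,0,28],0.3],
    [[-0.294,-0.221,0],[0,0,28],0.3],
    [[-0.294,-0.221,0],[0,0,28],0.3],
    [[-0.294,-0.221,0],[0,0,28],0.3],
    [[-0.294,-0.221,0],[0,0,28],0.3],
    [[-0.428,-0.532,0.071],[0,0,57],0.3],
    [[-0.428,-0.532,0.071],[0,0,57],0.3],
    [[-0.428,-0.532,0.071],[0,0,57],0.3],
    [[-0.428,-0.532,0.071],[0,0,57],0.3],
    [[-0.428,-0.532,0.071],[0,0,57],0.3],
    [[-0.428,-0.532,0.071],[0,0,57],0.3],
  ],
)

```text
time: 3.1
eef_pos: [0.437, -0.0397, 0.1601]
tcp_rot: [0.603, 0.797, 0.0, 0.001]
force: [-0.2, -0.1, -0.0]
finger_gap: 0.702
finger_force: 0.0
```

```bash
python3 -c "
from h import *
goal((.436,-.037,.052,16))
f=grab('side');print([(d['score'],w(f,d['xyz']).round(4)) for d in place_of('knob_grip','side')[:2]])"
```

```text
t 3.1 pos [ 0.437  -0.0397  0.1601] x [-0.272  0.962 -0.001] y [0.962 0.272 0.001] z [ 0.001 -0.001 -1.   ] gap 0.702 F [-0.2 -0.1 -0. ] q [-0.35  0.4   1.96 -0.    0.78 -0.62]
shift [0.0029, -0.0003, 0.1081] turn [0.0, 0.0, -0.2] rows 2
[(0.87, array([ 0.4385, -0.0397,  0.0594]))]
```

Request:
step_arm(
  commands=[
    [[0.003,0,0.06],[0,0,0],0.3],
    [[0.003,0,0.108],[0,0,0],0.3],
    [[0.003,0,0.108],[0,0,0],0.3],
    [[0.003,0,0.108],[0,0,0],1],
    [[0.003,0,0.108],[0,0,0],1],
    [[0.003,0,0.108],[0,0,0],1],
    [[0.003,0,0.108],[0,0,0],1],
    [[0.003,0,0.108],[0,0,0],1],
    [[0.003,0,0.108],[0,0,0],1],
  ],
)

```text
time: 4.32
eef_pos: [0.4371, -0.034, 0.0546]
tcp_rot: [0.602, 0.798, 0.001, 0.002]
force: [-0.1, 1.8, 5.8]
finger_gap: 0.169
finger_force: 58.8
```

Request:
step_arm(
  commands=[
    [[0,0,0],[0,0,-9],1],
    [[0,0,0],[0,0,-18],1],
    [[0,0,0],[0,0,-27],1],
    [[0,0,0],[0,0,-36],1],
    [[0,0,0],[0,0,-45],1],
    [[0,0,0],[0,0,-54],1],
    [[0,0,0],[0,0,-63],1],
    [[0,0,0],[0,0,-70],1],
    [[0,0,0],[0,0,-76],1],
    [[0,0,0],[0,0,-76],1],
  ],
)

```text
time: 5.58
eef_pos: [0.4341, -0.0379, 0.0546]
tcp_rot: [-0.02, 1.0, -0.003, -0.001]
force: [-12.9, -26.6, 10.5]
finger_gap: 0.176
finger_force: 59.7
```

```bash
python3 -c "
from h import *
s,r=st();print(s['wrist_torque'],s['force'])"
```

```text
t 5.58 pos [ 0.4341 -0.0379  0.0546] x [-0.999 -0.04   0.002] y [-0.04   0.999 -0.006] z [-0.001 -0.006 -1.   ] gap 0.176 F [-12.9 -26.6  10.5] q [-0.34  0.62  2.04 -0.01  0.48 -1.94]
[-4.34157365  2.01591293  0.06002754] [-12.88360963 -26.64051962  10.46958428]
```

Request:
step_arm(
  commands=[
    [[0,0,0],[0,0,2],0.3],
    [[0,0,0],[0,0,2],0.3],
    [[0,0,0],[0,0,2],0.3],
    [[0,0,-0.06],[0,0,2],0.3],
    [[0,0,-0.12],[0,0,2],0.3],
    [[0,0,-0.17],[0,0,2],0.3],
    [[0,0,-0.17],[0,0,2],0.3],
  ],
)

```text
time: 6.45
eef_pos: [0.4382, -0.0341, 0.226]
tcp_rot: [-0.0, 1.0, -0.002, 0.005]
force: [0.6, 0.6, -0.6]
finger_gap: 0.698
finger_force: 0.0
```

```bash
cat > b.py <<'E'
from h import *
st()
ims=[]
for n in ['top','side']:
    f=grab(n,n+'1.png')
    for k in ['knob_grip','handle','pointer','mark_tab']:
        for d in place_of(k,n)[:3]:
            if d['score']>.3: X=w(f,d['xyz']); print(n,k,round(d['score'],2),np.round(X,3),np.round(pix(f,X)))
    u,v=(310,115) if n=='top' else (255,105)
    ims.append(cv2.resize(f['pixels'][v:v+120,u:u+120],(400,400),interpolation=cv2.INTER_CUBIC))
cv2.imwrite('pics/z1.png',np.hstack(ims))
E
python3 b.py
```

```text
t 6.45 pos [ 0.4382 -0.0341  0.226 ] x [-1.   -0.   -0.01] y [-0.     1.    -0.003] z [ 0.01  -0.003 -1.   ] gap 0.698 F [ 0.6  0.6 -0.6] q [-0.33  0.28  1.89  0.    0.96 -1.9 ]
top handle 0.8 [ 0.566 -0.303  0.087] [420. 171.]
top pointer 0.74 [ 0.681 -0.185  0.03 ] [376. 138.]
top pointer 0.72 [0.437 0.402 0.006] [190. 220.]
side knob_grip 0.91 [ 0.434 -0.04   0.059] [355. 198.]
side knob_grip 0.73 [ 0.582 -0.166  0.108] [304. 152.]
side pointer 0.81 [ 0.684 -0.182  0.026] [273. 167.]
side mark_tab 0.45 [ 0.682 -0.184  0.027] [273. 166.]
```

View pics/z1.png

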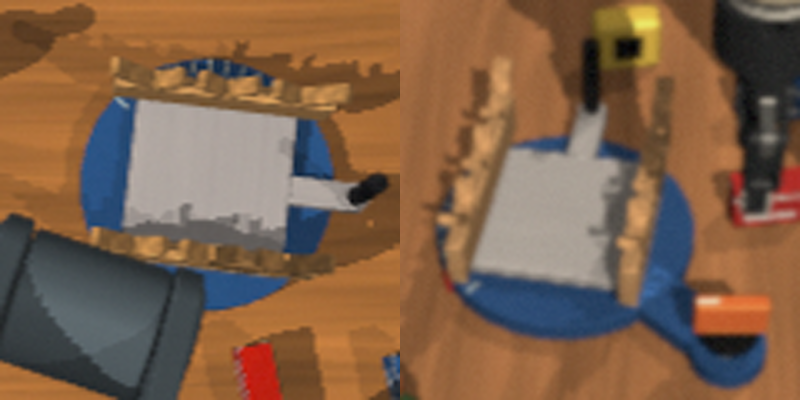

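```bash
python3 -c "
from h import *
goal((.565,-.303,.2,5),(.565,-.303,.075,5))"
```

```text
t 6.95 pos [ 0.4352 -0.0337  0.2215] x [-1.     0.001  0.002] y [0.001 1.    0.001] z [-0.002  0.001 -1.   ] gap 0.7 F [ 0.2 -0.4 -0.1] q [-0.33  0.29  1.9   0.    0.96 -1.9 ]
shift [-0.1302, -0.2692, 0.021] turn [-0.1, -0.1, 84.9] rows 8
shift [-0.1304, -0.2693, 0.146] turn [-0.1, -0.1, 84.9] rows 8
```

Request:
step_arm(
  commands=[
    [[-0.13,-0.269,0.021],[0,0,85],0.3],
    [[-0.13,-0.269,0.021],[0,0,85],0.3],
    [[-0.13,-0.269,0.021],[0,0,85],0.3],
    [[-0.13,-0.269,0.021],[0,0,85],0.3],
    [[-0.13,-0.269,0.021],[0,0,85],0.3],
    [[-0.13,-0.269,0.021],[0,0,85],0.3],
    [[-0.13,-0.269,0.021],[0,0,85],0.3],
    [[-0.13,-0.269,0.021],[0,0,85],0.3],
    [[-0.13,-0.269,0.021],[0,0,85],0.3],
    [[-0.13,-0.269,0.08],[0,0,85],0.3],
    [[-0.13,-0.269,0.146],[0,0,85],0.3],
    [[-0.13,-0.269,0.146],[0,0,85],0.3],
  ],
)

```text
time: 8.45
eef_pos: [0.5615, -0.3, 0.0706]
tcp_rot: [0.675, 0.738, -0.001, -0.007]
force: [-0.6, 0.4, -0.1]
finger_gap: 0.7
finger_force: 0.0
```

Request:
step_arm(
  commands=[
    [[0,0,0],[0,0,0],1],
    [[0,0,0],[0,0,0],1],
    [[0,0,0],[0,0,0],1],
    [[0,0,0],[0,0,0],1],
    [[0,0,0],[0,0,0],1],
  ],
)

```text
time: 9.07
eef_pos: [0.5673, -0.3042, 0.0799]
tcp_rot: [0.676, 0.737, 0.0, 0.003]
force: [0.1, 0.6, 8.1]
finger_gap: 0.192
finger_force: 58.4
```

```bash
python3 -c "
from h import *
c=np.array([.583,-.170])
P=[tuple(c+.135*np.array([np.sin(t),-np.cos(t)]))+(.075,5+np.degrees(t+.13)*.0) for t in np.arange(-.1,.36,.05)]
goal(*P)"
```

```text
t 9.07 pos [ 0.5673 -0.3042  0.0799] x [-0.086  0.996 -0.004] y [0.996 0.086 0.005] z [ 0.005 -0.004 -1.   ] gap 0.192 F [0.1 0.6 8.1] q [-0.67  0.74  1.5   0.    0.89 -0.75]
shift [-0.0003, 0.0022, 0.0049] turn [0.3, 0.3, -0.0] rows 1
shift [-0.0014, 0.0089, 0.0049] turn [0.3, 0.3, -0.0] rows 1
shift [-0.0021, 0.0156, 0.005] turn [0.3, 0.3, -0.0] rows 1
shift [-0.0025, 0.0223, 0.005] turn [0.3, 0.3, -0.0] rows 1
shift [-0.0026, 0.0291, 0.005] turn [0.3, 0.3, -0.0] rows 1
shift [-0.0023, 0.0358, 0.0051] turn [0.3, 0.3, -0.0] rows 1
shift [-0.0017, 0.0425, 0.0051] turn [0.3, 0.3, -0.0] rows 1
shift [-0.0008, 0.0492, 0.0051] turn [0.3, 0.3, -0.0] rows 1
shift [0.0005, 0.0558, 0.0051] turn [0.3, 0.3, -0.0] rows 1
shift [0.0021, 0.0624, 0.0052] turn [0.3, 0.3, -0.0] rows 2
```

Request:
step_arm(
  commands=[
    [[-0.001,0.009,0],[0,0,0],1],
    [[-0.002,0.017,0],[0,0,0],1],
    [[-0.0025,0.025,0],[0,0,0],1],
    [[-0.0025,0.033,0],[0,0,0],1],
    [[-0.002,0.041,0],[0,0,0],1],
    [[-0.001,0.049,0],[0,0,0],1],
    [[0.0005,0.056,0],[0,0,0],1],
    [[0.002,0.0625,0],[0,0,0],1],
    [[0.002,0.0625,0],[0,0,0],1],
  ],
)

```text
time: 10.2
eef_pos: [0.6292, -0.2987, 0.0797]
tcp_rot: [0.675, 0.738, -0.001, 0.004]
force: [-0.6, -4.5, 5.4]
finger_gap: 0.194
finger_force: 59.6
```

```bash
sed -i 's/z1.png/z2.png/;s/1.png/2.png/' b.py; python3 b.py; python3 -c "
from h import *
for n in ['top','side']:
    im=cv2.imread('pics/%s2.png'%n).astype(int); m=(im[:,:,2]>1.8*im[:,:,1])&(im[:,:,2]>1.8*im[:,:,0])&(im[:,:,2]>60)
    c=cv2.connectedComponentsWithStats(m.astype('uint8'))
    f=grab(n)
    for s,q in zip(c[2][1:],c[3][1:]):
        if s[4]>2:
            X=ray(f,q[0],q[1],.024); d=X[:2]-np.array([.583,-.17])
            if np.hypot(*d)<.2: print(n,s,q,X.round(4),np.hypot(*d),np.arctan2(d[1],d[0]))
"
```

```text
t 10.2 pos [ 0.6292 -0.2987  0.0797] x [-0.089  0.996 -0.008] y [0.996 0.089 0.004] z [ 0.005 -0.007 -1.   ] gap 0.194 F [-0.6 -4.5  5.4] q [-0.6   0.79  1.35 -0.    0.98 -0.69]
top handle 0.54 [0.558 0.421 0.007] [185. 181.]
top pointer 0.78 [ 0.677 -0.138  0.031] [361. 140.]
side knob_grip 0.84 [ 0.436 -0.038  0.061] [354. 198.]
side handle 0.96 [ 0.628 -0.297  0.086] [293. 128.]
side pointer 0.62 [ 0.677 -0.135  0.028] [273. 178.]
side mark_tab 0.61 [ 0.679 -0.112  0.024] [272. 185.]
side mark_tab 0.41 [0.441 0.403 0.006] [355. 372.]
side [353 155  25  18 325] [364.92615385 162.40307692] [ 0.3972 -0.2138  0.024 ] 0.1908405230711331 -2.9102433406679062
side [267 184   8   9  31] [270.06451613 187.25806452] [ 0.6828 -0.101   0.024 ] 0.12131763081392599 0.6045002577898313
side [352 193  14   4  45] [358.13333333 194.86666667] [ 0.4222 -0.0813  0.024 ] 0.18365754119295635 2.6377680282764695
side [343 198  23   8 169] [353.59171598 201.28994083] [ 0.4359 -0.0569  0.024 ] 0.18554095427493775 2.486135390836831
```

View pics/z2.png

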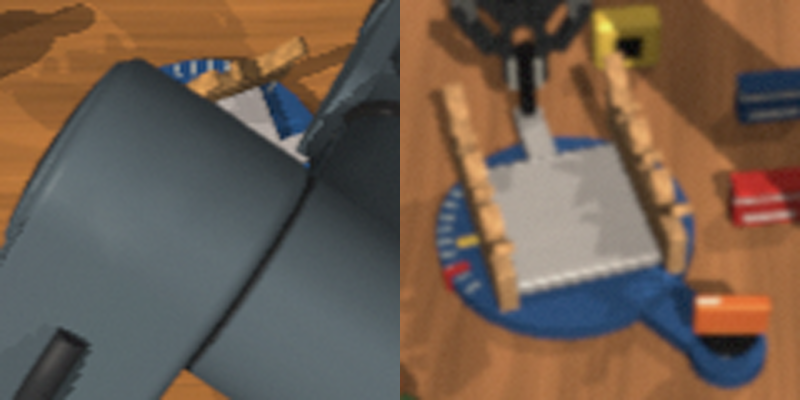

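Request:
step_arm(
  commands=[
    [[0.002,0.007,0],[0,0,0],1],
    [[0.0047,0.0142,0],[0,0,0],1],
    [[0.0075,0.021,0],[0,0,0],1],
    [[0.0108,0.0278,0],[0,0,0],1],
    [[0.0108,0.0278,0],[0,0,0],1],
  ],
)

```text
time: 11.42
eef_pos: [0.6568, -0.2844, 0.0797]
tcp_rot: [0.676, 0.737, 0.0, 0.004]
force: [1.9, -2.4, 4.1]
finger_gap: 0.197
finger_force: 59.7
```

```bash
python3 -c "
from h import *
s,r=st();c=np.array([.583,-.17])
f=grab('side','side3.png')
im=f['pixels'];Z=im[160:205,250:310]
cv2.imwrite('pics/z3.png',cv2.resize(Z,None,fx=13,fy=13,interpolation=cv2.INTER_CUBIC))
h=np.array(s['eef_pos'][:2])-c;print('handle',np.hypot(*h),np.arctan2(h[0],-h[1]))
for k in ['pointer','mark_tab','handle']:
    for d in place_of(k,'side')[:2]:
        X=w(f,d['xyz']);e=X[:2]-c;print(k,d['score'],X.round(4),np.hypot(*e),np.arctan2(e[1],e[0]))
for t in np.arange(.45,.8,.05):print(t.round(2),[pix(f,[c[0]+q*np.cos(t),c[1]+q*np.sin(t),z]).round(1) for q,z in((.1,.028),(.11,.024))])
"
```

```text
t 11.43 pos [ 0.6568 -0.2844  0.0797] x [-0.086  0.996 -0.006] y [0.996 0.086 0.006] z [ 0.007 -0.005 -1.   ] gap 0.197 F [ 1.9 -2.4  4.1] q [-0.56  0.82  1.3  -0.    1.02 -0.65]
handle 0.13617708524999622 0.5729855934819237
pointer 0.83 [ 0.6738 -0.1159  0.0262] 0.10566767712827752 0.5376518214023589
mark_tab 0.6 [ 0.6809 -0.1115  0.0227] 0.11406511204370527 0.5388222043245721
handle 0.73 [ 0.6524 -0.2844  0.085 ] 0.13378180082344607 -1.025322347549101
handle 0.37 [ 0.4003 -0.2107  0.0214] 0.1872312424783359 -2.9222091671805273
0.45 [array([274.2, 180. ]), array([271.1, 181.9])]
0.5 [array([274.8, 181.2]), array([271.8, 183.2])]
0.55 [array([275.4, 182.3]), array([272.5, 184.4])]
0.6 [array([276.2, 183.4]), array([273.3, 185.6])]
0.65 [array([277. , 184.4]), array([274.3, 186.8])]
0.7 [array([277.9, 185.4]), array([275.3, 187.9])]
0.75 [array([278.9, 186.4]), array([276.3, 189. ])]
```

View pics/z3.png

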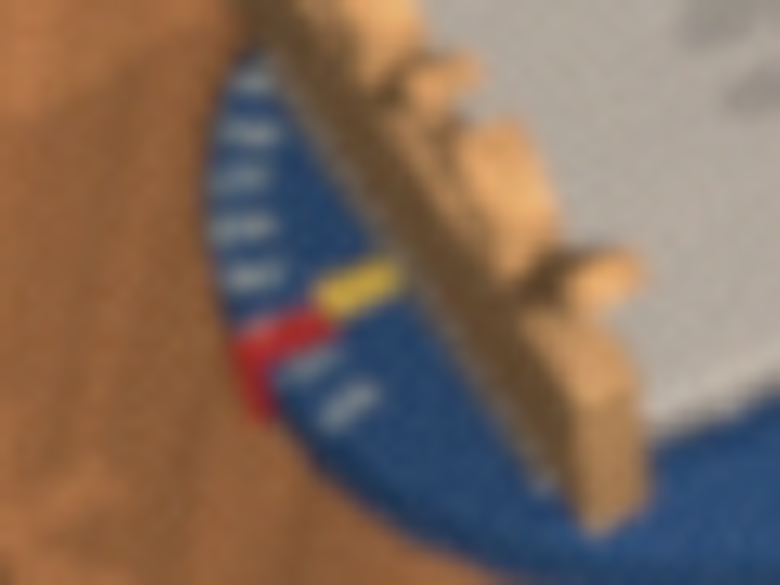

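The pointer tip (325,302) nearly meets the red tab (290,337). I'll move about 0.025 rad further.

Request:
step_arm(
  commands=[
    [[0.0016,0.003,0],[0,0,0],1],
    [[0.0016,0.003,0],[0,0,0],1],
    [[0.0016,0.003,0],[0,0,0],1],
    [[0.0016,0.003,0],[0,0,0],0.4],
    [[0.0016,0.003,0],[0,0,0],0.4],
    [[0.0016,0.003,-0.06],[0,0,0],0.4],
    [[0.0016,0.003,-0.12],[0,0,0],0.4],
    [[0.0016,0.003,-0.15],[0,0,0],0.4],
  ],
)

```text
time: 12.62
eef_pos: [0.6582, -0.2808, 0.2302]
tcp_rot: [0.676, 0.737, 0.001, 0.002]
force: [0.3, -0.5, -0.6]
finger_gap: 0.598
finger_force: 0.0
```

```bash
python3 -c "
from h import *
goal((.436,-.038,.2,91),(.436,-.038,.052,91))
f=grab('side','side4.png')
im=f['pixels'];Z=im[160:205,250:310]
cv2.imwrite('pics/z4.png',cv2.resize(Z,None,fx=13,fy=13,interpolation=cv2.INTER_CUBIC))
"
```

```text
t 12.62 pos [ 0.6582 -0.2808  0.2302] x [-0.086  0.996 -0.002] y [0.996 0.086 0.004] z [ 0.004 -0.002 -1.   ] gap 0.598 F [ 0.3 -0.5 -0.6] q [-0.56  0.65  1.18  0.    1.3  -0.65]
shift [0.2611, -0.2005, 0.0287] turn [0.1, 0.3, -86.1] rows 9
shift [0.2615, -0.2011, 0.1767] turn [0.1, 0.3, -86.1] rows 9
```

View pics/z4.png

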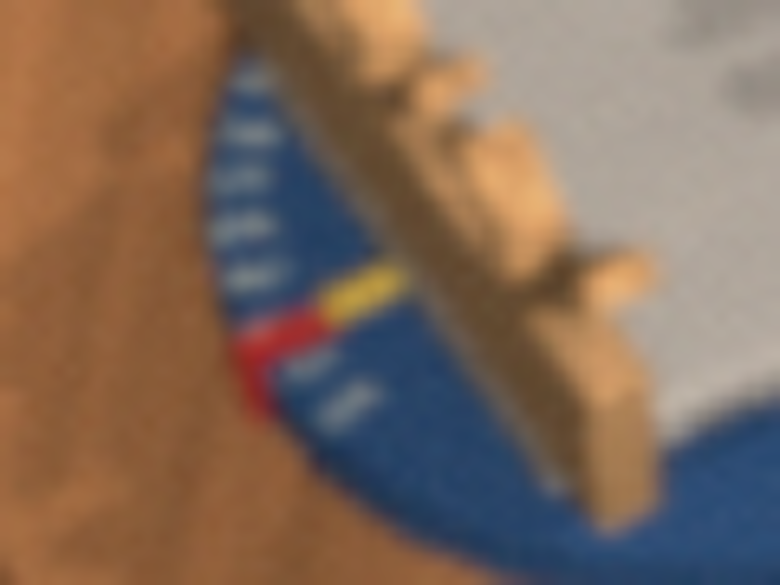

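The pointer is in line with the tab, so I'll tighten the knob now.

Request:
step_arm(
  commands=[
    [[0.261,-0.2,0.029],[0,0,-86],0.4],
    [[0.261,-0.2,0.029],[0,0,-86],0.4],
    [[0.261,-0.2,0.029],[0,0,-86],0.4],
    [[0.261,-0.2,0.029],[0,0,-86],0.4],
    [[0.261,-0.2,0.029],[0,0,-86],0.4],
    [[0.261,-0.2,0.029],[0,0,-86],0.4],
    [[0.261,-0.2,0.029],[0,0,-86],0.4],
    [[0.261,-0.2,0.029],[0,0,-86],0.4],
    [[0.261,-0.2,0.029],[0,0,-86],0.4],
    [[0.261,-0.201,0.09],[0,0,-86],0.4],
    [[0.261,-0.201,0.14],[0,0,-86],0.4],
    [[0.261,-0.201,0.177],[0,0,-86],0.4],
  ],
)

```text
time: 14.18
eef_pos: [0.4336, -0.0376, 0.0474]
tcp_rot: [-0.006, 1.0, 0.0, -0.001]
force: [0.6, -0.3, 0.1]
finger_gap: 0.606
finger_force: 0.0
```

Request:
step_arm(
  commands=[
    [[0,0,0],[0,0,0],0.4],
    [[0,0,0],[0,0,0],1],
    [[0,0,0],[0,0,0],1],
    [[0,0,0],[0,0,0],1],
    [[0,0,0],[0,0,0],1],
  ],
)

```text
time: 14.8
eef_pos: [0.4353, -0.0384, 0.0509]
tcp_rot: [-0.008, 1.0, -0.001, 0.002]
force: [-0.5, -1.9, 8.2]
finger_gap: 0.174
finger_force: 58.9
```

```bash
python3 -c "
from h import *
s,r=st();print(s['wrist_torque'],s['finger_force'])"
```

```text
t 14.8 pos [ 0.4353 -0.0384  0.0509] x [-1.    -0.016 -0.004] y [-0.016  1.    -0.001] z [ 0.004 -0.001 -1.   ] gap 0.174 F [-0.5 -1.9  8.2] q [-0.34  0.63  2.04 -0.    0.46 -1.93]
[-0.1973185   0.12020006 -0.12605043] 58.91677916049957
```

Request:
step_arm(
  commands=[
    [[0,0,0],[0,0,9],1],
    [[0,0,0],[0,0,18],1],
    [[0,0,0],[0,0,27],1],
    [[0,0,0],[0,0,36],1],
    [[0,0,0],[0,0,45],1],
    [[0,0,0],[0,0,54],1],
    [[0,0,0],[0,0,63],1],
    [[0,0,0],[0,0,70],1],
    [[0,0,0],[0,0,75],1],
    [[0,0,0],[0,0,75],1],
  ],
)

```text
time: 16.05
eef_pos: [0.4374, -0.0358, 0.051]
tcp_rot: [0.604, 0.797, 0.003, 0.003]
force: [8.2, 16.7, 5.7]
finger_gap: 0.178
finger_force: 58.9
```

```bash
python3 -c "
from h import *
s,r=st();print(s['wrist_torque'],s['force'])"
```

```text
t 16.05 pos [ 0.4374 -0.0358  0.051 ] x [-0.27   0.963 -0.001] y [0.963 0.27  0.008] z [ 0.008  0.001 -1.   ] gap 0.178 F [ 8.2 16.7  5.7] q [-0.34  0.63  2.04  0.01  0.46 -0.62]
[ 2.83070984 -1.08144454 -0.16031688] [ 8.15073155 16.74726935  5.70218563]
```

Request:
step_arm(
  commands=[
    [[0,0,0],[0,0,3],1],
    [[0,0,0],[0,0,3],1],
  ],
)

```text
time: 16.3
eef_pos: [0.4374, -0.0358, 0.051]
tcp_rot: [0.622, 0.783, 0.002, 0.003]
force: [9.7, 18.9, 6.5]
finger_gap: 0.175
finger_force: 66.0
```

```bash
python3 -c "
from h import *
s,r=st();print(s['wrist_torque'],s['force'])"
```

```text
t 16.3 pos [ 0.4374 -0.0358  0.051 ] x [-0.226  0.974 -0.001] y [0.974 0.226 0.007] z [ 0.008  0.    -1.   ] gap 0.175 F [ 9.7 18.9  6.5] q [-0.34  0.63  2.04  0.01  0.46 -0.57]
[ 3.063485   -1.30236375  0.94238797] [ 9.67007649 18.91740164  6.53204259]
```

Torque rose to 0.94 N m, so the knob is at its tight stop. I'll release it and plan the spindles.

Request:
step_arm(
  commands=[
    [[0,0,0],[0,0,0],0.4],
    [[0,0,0],[0,0,0],0.4],
    [[0,0,-0.06],[0,0,0],0.4],
    [[0,0,-0.12],[0,0,0],0.4],
    [[0,0,-0.18],[0,0,0],0.4],
    [[0,0,-0.18],[0,0,0],0.4],
  ],
)

```text
time: 17.05
eef_pos: [0.437, -0.0391, 0.2338]
tcp_rot: [0.623, 0.782, 0.002, 0.005]
force: [0.1, -0.9, -0.7]
finger_gap: 0.6
finger_force: 0.0
```

```bash
python3 - <<'E'
from h import *
f=grab('top','top5.png')
a=cv2.imread('pics/top0.png')
for nm,p,q in [('A',(152,222),(175,388)),('B',(246,218),(237,386)),('C',(306,177),(317,343)),('red',(565,321),(577,378)),('blue',(680,326),(697,383))]:
    z=.014 if len(nm)==1 else .045
    P=[ray(f,160+u/2.5,90+v/2.5,z) for u,v in(p,q)]
    d=P[0]-P[1];print(nm,((P[0]+P[1])/2).round(4),np.hypot(*d[:2]).round(3),np.degrees(np.arctan2(d[1],d[0])).round(1))
g=grab('side')
for k in ['spindle_a','cradle','rest_0']:
    for n,F in(('top',f),('side',g)):
        print(k,n,[(round(d['score'],2),w(F,d['xyz']).round(3)) for d in place_of(k,n) if d['score']>.3])
E
```

```text
A [0.4589 0.2909 0.014 ] 0.21 8.2
B [0.4611 0.1932 0.014 ] 0.21 -3.1
C [0.5124 0.1053 0.014 ] 0.21 3.3
red [ 0.3947 -0.2112  0.045 ] 0.07 10.1
blue [ 0.3864 -0.3532  0.045 ] 0.071 14.3
spindle_a top [(0.82, array([0.459, 0.2  , 0.012])), (0.75, array([0.511, 0.107, 0.018])), (0.69, array([0.457, 0.29 , 0.013])), (0.69, array([0.746, 0.295, 0.018])), (0.32, array([ 0.388, -0.355,  0.02 ]))]
spindle_a side [(0.87, array([0.468, 0.195, 0.009])), (0.85, array([0.745, 0.299, 0.016])), (0.71, array([0.46 , 0.289, 0.017])), (0.39, array([ 0.438, -0.04 ,  0.059]))]
cradle top [(0.9, array([ 0.584, -0.17 ,  0.104])), (0.46, array([ 0.657, -0.282,  0.085]))]
cradle side [(0.61, array([ 0.582, -0.17 ,  0.104]))]
rest_0 top [(0.71, array([ 0.623, -0.224,  0.102])), (0.62, array([ 0.587, -0.168,  0.101])), (0.56, array([ 0.55 , -0.115,  0.104]))]
rest_0 side [(0.92, array([ 0.548, -0.116,  0.1  ])), (0.87, array([ 0.621, -0.223,  0.108]))]
```

```bash
python3 -c "
from h import *
goal((.459,.291,.12,-82),(.459,.291,.006,-82))"
```

```text
t 17.45 pos [ 0.4335 -0.0377  0.228 ] x [-0.224  0.975  0.002] y [ 0.975  0.224 -0.003] z [-0.003  0.001 -1.   ] gap 0.598 F [-0.3  0.5 -0.5] q [-0.34  0.28  1.89 -0.    0.98 -0.57]
shift [0.3144, 0.0987, 0.1083] turn [-0.2, 0.1, 94.9] rows 9
shift [0.3142, 0.099, 0.2223] turn [-0.2, 0.1, 94.9] rows 9
```

Request:
step_arm(
  commands=[
    [[0.314,0.099,0.06],[0,0,95],0.3],
    [[0.314,0.099,0.06],[0,0,95],0.3],
    [[0.314,0.099,0.06],[0,0,95],0.3],
    [[0.314,0.099,0.06],[0,0,95],0.3],
    [[0.314,0.099,0.06],[0,0,95],0.3],
    [[0.314,0.099,0.06],[0,0,95],0.3],
    [[0.314,0.099,0.08],[0,0,95],0.3],
    [[0.314,0.099,0.11],[0,0,95],0.3],
    [[0.314,0.099,0.15],[0,0,95],0.3],
    [[0.314,0.099,0.19],[0,0,95],0.3],
    [[0.314,0.099,0.222],[0,0,95],0.3],
    [[0.314,0.099,0.222],[0,0,95],0.3],
  ],
)

```text
time: 18.95
eef_pos: [0.4581, 0.2894, 0.0043]
tcp_rot: [0.998, 0.069, -0.004, 0.001]
force: [0.2, -0.2, -0.2]
finger_gap: 0.7
finger_force: 0.0
```

Request:
step_arm(
  commands=[
    [[0,0,0],[0,0,0],1],
    [[0,0,0],[0,0,0],1],
    [[0,0,0],[0,0,0],1],
    [[0,0,0],[0,0,0],1],
    [[0,0,0],[0,0,0],1],
    [[0,0,-0.03],[0,0,0],1],
    [[0,0,-0.09],[0,0,0],1],
    [[0,0,-0.15],[0,0,0],1],
    [[0,0,-0.2],[0,0,0],1],
  ],
)

```text
time: 20.08
eef_pos: [0.4605, 0.2904, 0.21]
tcp_rot: [0.998, 0.069, 0.001, -0.0]
force: [0.2, 0.2, -0.7]
finger_gap: 0.313
finger_force: 61.0
```

```bash
python3 -c "
from h import *
goal((.621,-.2247,.2,-56),(.621,-.2247,.110,-56),(.621,-.2247,.098,-56))"
```

```text
t 20.07 pos [0.4605 0.2904 0.21  ] x [0.99  0.138 0.002] y [ 0.138 -0.99  -0.   ] z [ 0.002  0.001 -1.   ] gap 0.313 F [ 0.2  0.2 -0.7] q [0.36 0.45 1.66 0.   1.03 1.79]
shift [0.0878, 0.5323, 0.0099] turn [0.0, -0.1, -26.1] rows 9
shift [0.0877, 0.5323, 0.0999] turn [0.0, -0.1, -26.1] rows 9
shift [0.0876, 0.5324, 0.1119] turn [0.0, -0.1, -26.1] rows 9
```

Request:
step_arm(
  commands=[
    [[0.088,0.532,0.0],[0,0,-26],1],
    [[0.088,0.532,0.0],[0,0,-26],1],
    [[0.088,0.532,0.0],[0,0,-26],1],
    [[0.088,0.532,0.0],[0,0,-26],1],
    [[0.088,0.532,0.0],[0,0,-26],1],
    [[0.088,0.532,0.0],[0,0,-26],1],
    [[0.088,0.532,0.0],[0,0,-26],1],
    [[0.088,0.532,0.0],[0,0,-26],1],
    [[0.088,0.532,0.0],[0,0,-26],1],
    [[0.088,0.532,0.0],[0,0,-26],1],
  ],
)

```text
time: 21.32
eef_pos: [0.6217, -0.2289, 0.2072]
tcp_rot: [0.957, 0.29, 0.001, 0.001]
force: [-0.2, 0.1, -1.1]
finger_gap: 0.311
finger_force: 61.0
```

```bash
python3 -c "
from h import *
goal((.621,-.2247,.097,-56))
f=grab('side','side6.png')
for d in place_of('spindle_a','side'): print(d['score'],w(f,d['xyz']).round(3))
cv2.imwrite('pics/z6.png',cv2.resize(f['pixels'][50:250,200:440],None,fx=2.5,fy=2.5,interpolation=cv2.INTER_CUBIC))
"
```

```text
t 21.32 pos [ 0.6217 -0.2289  0.2072] x [0.832 0.554 0.   ] y [ 0.554 -0.832  0.003] z [ 0.002 -0.002 -1.   ] gap 0.311 F [-0.2  0.1 -1.1] q [-0.52  0.6   1.36 -0.    1.18  0.46]
shift [0.0017, -0.0042, 0.1102] turn [0.1, -0.0, -0.3] rows 2
0.71 [ 0.621 -0.232  0.213]
0.69 [0.466 0.196 0.007]
0.65 [0.512 0.108 0.014]
0.61 [0.743 0.299 0.018]
0.58 [ 0.54  -0.429  0.001]
```

View pics/z6.png

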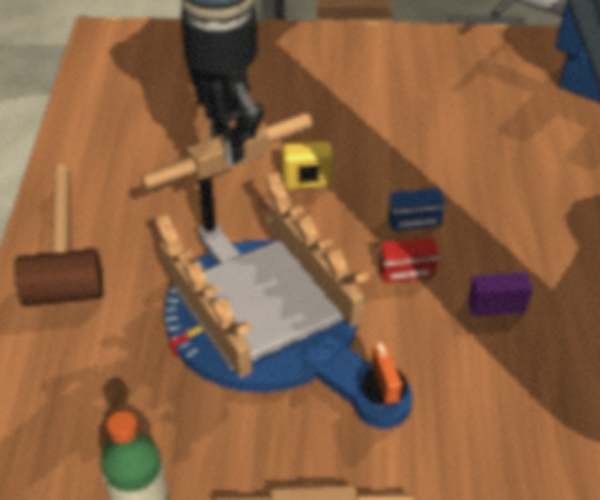

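The spindle is held level over the cradle (230,145), and the blocks are where they were. Lowering it now.

Request:
step_arm(
  commands=[
    [[0.001,0,0.05],[0,0,0],1],
    [[0.001,0,0.085],[0,0,0],1],
    [[0.001,0,0.085],[0,0,0],1],
    [[0.001,0,0.085],[0,0,0],1],
  ],
)

```text
time: 21.92
eef_pos: [0.6227, -0.223, 0.1238]
tcp_rot: [0.956, 0.293, 0.001, 0.001]
force: [0.9, -0.0, -0.1]
finger_gap: 0.313
finger_force: 61.0
```

```bash
python3 -c "
from h import *
goal((.621,-.2247,.097,-56))"
```

```text
t 21.93 pos [ 0.6227 -0.223   0.1238] x [0.829 0.559 0.001] y [ 0.559 -0.829  0.002] z [ 0.002 -0.001 -1.   ] gap 0.313 F [ 0.9 -0.  -0.1] q [-0.51  0.7   1.43  0.    1.01  0.46]
shift [-0.0024, 0.0004, 0.0268] turn [0.1, -0.1, 0.0] rows 1
```

Request:
step_arm(
  commands=[
    [[-0.001,0,0.013],[0,0,0],1],
    [[-0.001,0,0.026],[0,0,0],1],
    [[-0.001,0,0.026],[0,0,0],1],
    [[-0.001,0,0.026],[0,0,0],1],
  ],
)

```text
time: 22.42
eef_pos: [0.6234, -0.2249, 0.0996]
tcp_rot: [0.957, 0.291, 0.003, 0.002]
force: [-0.4, 1.9, 11.9]
finger_gap: 0.307
finger_force: 62.7
```

Request:
step_arm(
  commands=[
    [[0,0,0],[0,0,0],0.5],
    [[0,0,0],[0,0,0],0.45],
    [[0,0,0],[0,0,0],0.45],
    [[0,0,-0.05],[0,0,0],0.45],
    [[0,0,-0.1],[0,0,0],0.45],
    [[0,0,-0.1],[0,0,0],0.45],
  ],
)

```text
time: 23.18
eef_pos: [0.6239, -0.226, 0.2011]
tcp_rot: [0.956, 0.292, 0.003, 0.004]
force: [0.3, -0.1, -0.3]
finger_gap: 0.554
finger_force: 0.0
```

```bash
python3 -c "
from h import *
goal((.462,.194,.2,-93),(.462,.194,.12,-93),(.462,.194,.006,-93))
f=grab('top')
print([w(f,d['xyz']).round(3) for d in place_of('spindle_a','top')])"
```

```text
t 23.18 pos [ 0.6239 -0.226   0.2011] x [0.83  0.558 0.004] y [ 0.558 -0.83   0.009] z [ 0.009 -0.005 -1.   ] gap 0.554 F [ 0.3 -0.1 -0.3] q [-0.52  0.61  1.37 -0.    1.16  0.46]
shift [0.1001, -0.4388, -0.0024] turn [0.4, -0.4, 36.9] rows 8
shift [0.0998, -0.4395, 0.0776] turn [0.4, -0.4, 36.9] rows 8
shift [0.0993, -0.4405, 0.1916] turn [0.4, -0.4, 36.9] rows 8
[array([0.743, 0.297, 0.017]), array([0.459, 0.197, 0.008])]
```

Request:
step_arm(
  commands=[
    [[0.1,-0.439,0],[0,0,37],0.35],
    [[0.1,-0.439,0],[0,0,37],0.35],
    [[0.1,-0.439,0],[0,0,37],0.35],
    [[0.1,-0.439,0],[0,0,37],0.35],
    [[0.1,-0.439,0],[0,0,37],0.35],
    [[0.1,-0.439,0],[0,0,37],0.35],
    [[0.1,-0.439,0.02],[0,0,37],0.35],
    [[0.1,-0.439,0.04],[0,0,37],0.35],
    [[0.1,-0.44,0.1],[0,0,37],0.35],
    [[0.1,-0.44,0.15],[0,0,37],0.35],
    [[0.1,-0.44,0.192],[0,0,37],0.35],
    [[0.1,-0.44,0.192],[0,0,37],0.35],
  ],
)

```text
time: 24.78
eef_pos: [0.4545, 0.1957, 0.0005]
tcp_rot: [1.0, -0.027, -0.005, 0.001]
force: [-0.1, -0.9, 0.0]
finger_gap: 0.65
finger_force: 0.0
```

Request:
step_arm(
  commands=[
    [[0,0,0],[0,0,0],1],
    [[0,0,0],[0,0,0],1],
    [[0,0,0],[0,0,0],1],
    [[0,0,0],[0,0,0],1],
    [[0,0,0],[0,0,0],1],
    [[0,0,-0.03],[0,0,0],1],
    [[0,0,-0.09],[0,0,0],1],
    [[0,0,-0.15],[0,0,0],1],
    [[0,0,-0.2],[0,0,0],1],
  ],
)

```text
time: 25.9
eef_pos: [0.4584, 0.1965, 0.207]
tcp_rot: [1.0, -0.027, 0.001, -0.0]
force: [0.7, -0.4, -1.0]
finger_gap: 0.312
finger_force: 59.3
```

```bash
python3 -c "
from h import *
goal((.584,-.170,.2,-56),(.584,-.170,.120,-56))
f=grab('side','side7.png')
print([w(f,d['xyz']).round(3) for d in place_of('spindle_a','side')])"
```

```text
t 25.9 pos [0.4584 0.1965 0.207 ] x [ 0.999 -0.053  0.002] y [-0.053 -0.999 -0.001] z [ 0.002  0.    -1.   ] gap 0.312 F [ 0.7 -0.4 -1. ] q [0.18 0.39 1.77 0.   0.97 1.8 ]
shift [0.145, 0.3593, 0.0071] turn [0.0, -0.1, -37.1] rows 7
shift [0.1449, 0.3593, 0.0871] turn [0.0, -0.1, -37.1] rows 7
[array([ 0.621, -0.227,  0.105]), array([0.748, 0.299, 0.016]), array([0.465, 0.197, 0.208]), array([0.512, 0.108, 0.015])]
```

Request:
step_arm(
  commands=[
    [[0.143,0.359,0],[0,0,-37],1],
    [[0.143,0.359,0],[0,0,-37],1],
    [[0.143,0.359,0],[0,0,-37],1],
    [[0.143,0.359,0],[0,0,-37],1],
    [[0.143,0.359,0],[0,0,-37],1],
    [[0.143,0.359,0],[0,0,-37],1],
    [[0.143,0.359,0],[0,0,-37],1],
    [[0.143,0.359,0],[0,0,-37],1],
    [[0.143,0.359,0.05],[0,0,-37],1],
    [[0.143,0.359,0.085],[0,0,-37],1],
    [[0.143,0.359,0.085],[0,0,-37],1],
    [[0.143,0.359,0.085],[0,0,-37],1],
  ],
)

```text
time: 27.5
eef_pos: [0.5824, -0.1691, 0.1201]
tcp_rot: [0.956, 0.292, 0.0, 0.0]
force: [0.3, 0.3, -0.6]
finger_gap: 0.314
finger_force: 59.5
```

```bash
python3 -c "
from h import *
goal((.584,-.170,.098,-56))
f=grab('side','side8.png')
print([w(f,d['xyz']).round(3) for d in place_of('spindle_a','side')])"
```

```text
t 27.5 pos [ 0.5824 -0.1691  0.1201] x [0.829 0.559 0.001] y [ 0.559 -0.829  0.001] z [ 0.001 -0.    -1.   ] gap 0.314 F [ 0.3  0.3 -0.6] q [-0.47  0.64  1.58  0.    0.92  0.51]
shift [0.0008, 0.0016, 0.0221] turn [0.0, -0.0, -0.0] rows 1
[array([0.513, 0.106, 0.016]), array([ 0.623, -0.227,  0.104]), array([ 0.588, -0.161,  0.118]), array([0.746, 0.298, 0.016])]
```

Request:
step_arm(
  commands=[
    [[0,0.0015,0.011],[0,0,0],1],
    [[0,0.0015,0.022],[0,0,0],1],
    [[0,0.0015,0.022],[0,0,0],1],
    [[0,0.0015,0.022],[0,0,0],1],
  ],
)

```text
time: 28.1
eef_pos: [0.5835, -0.1715, 0.0973]
tcp_rot: [0.957, 0.292, 0.001, 0.001]
force: [1.0, -2.3, 0.5]
finger_gap: 0.315
finger_force: 59.5
```

Request:
step_arm(
  commands=[
    [[0,0,0.003],[0,0,0],1],
    [[0,0,0.005],[0,0,0],1],
    [[0,0,0.005],[0,0,0],1],
  ],
)

```text
time: 28.48
eef_pos: [0.5839, -0.1719, 0.0965]
tcp_rot: [0.957, 0.292, 0.001, 0.002]
force: [-3.8, -0.3, 21.6]
finger_gap: 0.311
finger_force: 62.6
```

Seated with contact; release and go for the third.

Request:
step_arm(
  commands=[
    [[0,0,0],[0,0,0],0.5],
    [[0,0,0],[0,0,0],0.45],
    [[0,0,0],[0,0,0],0.45],
    [[0,0,-0.05],[0,0,0],0.45],
    [[0,0,-0.1],[0,0,0],0.45],
    [[0,0,-0.1],[0,0,0],0.45],
  ],
)

```text
time: 29.22
eef_pos: [0.5855, -0.172, 0.1962]
tcp_rot: [0.956, 0.292, 0.003, 0.003]
force: [0.3, -0.5, -0.1]
finger_gap: 0.547
finger_force: 0.0
```

```bash
python3 -c "
from h import *
goal((.513,.107,.2,-87),(.513,.107,.006,-87))"
```

```text
t 29.23 pos [ 0.5855 -0.172   0.1962] x [0.829 0.559 0.004] y [ 0.559 -0.829  0.008] z [ 0.008 -0.004 -1.   ] gap 0.547 F [ 0.3 -0.5 -0.1] q [-0.47  0.54  1.51  0.    1.08  0.51]
shift [0.0958, -0.2719, -0.0054] turn [0.4, -0.4, 31.0] rows 5
shift [0.0949, -0.2733, 0.1886] turn [0.4, -0.4, 31.0] rows 6
```

Request:
step_arm(
  commands=[
    [[0.096,-0.272,-0.005],[0,0,31],0.35],
    [[0.096,-0.272,-0.005],[0,0,31],0.35],
    [[0.096,-0.272,-0.005],[0,0,31],0.35],
    [[0.096,-0.272,-0.005],[0,0,31],0.35],
    [[0.096,-0.272,-0.005],[0,0,31],0.35],
    [[0.096,-0.272,0.04],[0,0,31],0.35],
    [[0.095,-0.273,0.09],[0,0,31],0.35],
    [[0.095,-0.273,0.14],[0,0,31],0.35],
    [[0.095,-0.273,0.186],[0,0,31],0.35],
    [[0.095,-0.273,0.186],[0,0,31],0.35],
    [[0.095,-0.273,0.186],[0,0,31],0.35],
  ],
)

```text
time: 30.6
eef_pos: [0.5093, 0.1087, 0.0067]
tcp_rot: [1.0, 0.026, -0.0, 0.0]
force: [-0.0, -0.5, 0.4]
finger_gap: 0.648
finger_force: 0.0
```

Request:
step_arm(
  commands=[
    [[0,0,0],[0,0,0],1],
    [[0,0,0],[0,0,0],1],
    [[0,0,0],[0,0,0],1],
    [[0,0,0],[0,0,0],1],
    [[0,0,0],[0,0,0],1],
    [[0,0,-0.03],[0,0,0],1],
    [[0,0,-0.09],[0,0,0],1],
    [[0,0,-0.15],[0,0,0],1],
    [[0,0,-0.2],[0,0,0],1],
  ],
)

```text
time: 31.72
eef_pos: [0.5093, 0.1087, 0.2098]
tcp_rot: [1.0, 0.026, 0.002, 0.0]
force: [0.6, -0.3, -1.8]
finger_gap: 0.318
finger_force: 59.5
```

```bash
python3 -c "
from h import *
goal((.547,-.1153,.2,-56),(.547,-.1153,.120,-56))
f=grab('side','side9.png')
print([w(f,d['xyz']).round(3) for d in place_of('spindle_a','side')])"
```

```text
t 31.73 pos [0.5093 0.1087 0.2098] x [0.999 0.051 0.003] y [ 0.051 -0.999  0.   ] z [ 0.003  0.    -1.   ] gap 0.318 F [ 0.6 -0.3 -1.8] q [-0.    0.42  1.72  0.    1.    1.51]
shift [0.0261, 0.2256, 0.0099] turn [0.1, -0.2, -31.1] rows 4
shift [0.0258, 0.2256, 0.0899] turn [0.1, -0.2, -31.1] rows 4
[array([ 0.623, -0.227,  0.106]), array([0.51 , 0.111, 0.215]), array([0.744, 0.3  , 0.014]), array([ 0.592, -0.166,  0.1  ]), array([ 0.436, -0.039,  0.061])]
```

Request:
step_arm(
  commands=[
    [[0.025,0.2256,0],[0,0,-31],1],
    [[0.025,0.2256,0],[0,0,-31],1],
    [[0.025,0.2256,0],[0,0,-31],1],
    [[0.025,0.2256,0],[0,0,-31],1],
    [[0.025,0.2256,0],[0,0,-31],1],
    [[0.025,0.2256,0.045],[0,0,-31],1],
    [[0.025,0.2256,0.09],[0,0,-31],1],
    [[0.025,0.2256,0.09],[0,0,-31],1],
    [[0.025,0.2256,0.09],[0,0,-31],1],
  ],
)

```text
time: 32.95
eef_pos: [0.5463, -0.1149, 0.1173]
tcp_rot: [0.956, 0.292, 0.0, 0.0]
force: [0.8, 0.4, -0.4]
finger_gap: 0.311
finger_force: 59.7
```

```bash
python3 -c "
from h import *
goal((.547,-.1153,.097,-56))
f=grab('side','side10.png')
print([w(f,d['xyz']).round(3) for d in place_of('spindle_a','side')])"
```

```text
t 32.95 pos [ 0.5463 -0.1149  0.1173] x [0.829 0.559 0.001] y [ 0.559 -0.829  0.001] z [ 0.001 -0.    -1.   ] gap 0.311 F [ 0.8  0.4 -0.4] q [-0.41  0.6   1.7   0.    0.84  0.57]
shift [0.0004, 0.0007, 0.0203] turn [0.1, -0.0, -0.0] rows 1
[array([0.742, 0.297, 0.014]), array([ 0.588, -0.164,  0.098]), array([ 0.549, -0.112,  0.122]), array([ 0.622, -0.227,  0.106])]
```

Request:
step_arm(
  commands=[
    [[0,0.001,0.01],[0,0,0],1],
    [[0,0.001,0.019],[0,0,0],1],
    [[0,0.001,0.021],[0,0,0],1],
    [[0,0.001,0.021],[0,0,0],1],
  ],
)

```text
time: 33.55
eef_pos: [0.5475, -0.1169, 0.0992]
tcp_rot: [0.957, 0.291, 0.002, 0.001]
force: [-5.8, 1.6, 25.4]
finger_gap: 0.316
finger_force: 63.1
```

Request:
step_arm(
  commands=[
    [[0,0,0],[0,0,0],0.5],
    [[0,0,0],[0,0,0],0.45],
    [[0,0,0],[0,0,0],0.45],
    [[0,0,-0.05],[0,0,0],0.45],
    [[0,0,-0.1],[0,0,0],0.45],
    [[0,0,-0.15],[0,0,0],0.45],
    [[-0.1,0.0,-0.15],[0,0,0],0.0],
    [[-0.1,0.0,-0.15],[0,0,0],0.0],
  ],
)

```text
time: 34.55
eef_pos: [0.4619, -0.1725, 0.2456]
tcp_rot: [0.956, 0.292, -0.0, 0.0]
force: [0.3, -0.6, 0.8]
finger_gap: 0.944
finger_force: 0.0
```

```bash
python3 - <<'E'
from h import *
for n in ('side','top'):
    f=grab(n,n+'11.png')
    for k in ['spindle_a','block_red','block_blue','caddy_red_in','caddy_blue_in']:
        print(n,k,[(round(d['score'],2),w(f,d['xyz']).round(3).tolist()) for d in place_of(k,n) if d['score']>.4])
    if n=='side':
        cv2.imwrite('pics/z11.png',cv2.resize(f['pixels'][90:220,240:440],None,fx=4,fy=4,interpolation=cv2.INTER_CUBIC))
    # block mask angles
    im=f['pixels'].astype(int);B,G,R=im[...,0],im[...,1],im[...,2]
    for nm,m in(('red',(R>1.8*G)&(R>1.8*B)&(R>60)),('blue',(B>1.4*R)&(B>1.1*G)&(B>50))):
        c=cv2.findContours(m.astype('uint8'),0,2)[0]
        print([(tuple(np.round(cv2.minAreaRect(q)[0],1)),tuple(np.round(cv2.minAreaRect(q)[1],1)),round(cv2.minAreaRect(q)[2],1)) for q in c if cv2.contourArea(q)>60])
E
```

```text
side spindle_a [(0.95, [0.743, 0.301, 0.015]), (0.92, [0.588, -0.168, 0.098]), (0.74, [0.622, -0.226, 0.107]), (0.66, [0.548, -0.111, 0.106])]
side block_red [(0.68, [0.291, -0.2, 0.02]), (0.64, [0.406, -0.256, 0.019])]
side block_blue [(0.89, [0.39, -0.353, 0.024])]
side caddy_red_in [(0.84, [0.442, 0.405, 0.004])]
side caddy_blue_in [(0.86, [0.557, 0.42, 0.004])]
[((np.float64(354.0), np.float64(396.5)), (np.float64(5.0), np.float64(34.0)), 90.0), ((np.float64(355.6), np.float64(371.5)), (np.float64(26.8), np.float64(40.3)), 2.9), ((np.float64(248.5), np.float64(220.0)), (np.float64(12.0), np.float64(11.0)), 90.0), ((np.float64(354.9), np.float64(199.1)), (np.float64(22.6), np.float64(9.4)), 74.7), ((np.float64(363.1), np.float64(153.3)), (np.float64(17.1), np.float64(24.5)), 83.7)]
[((np.float64(300.1), np.float64(376.5)), (np.float64(38.8), np.float64(25.7)), 87.1), ((np.float64(319.8), np.float64(192.5)), (np.float64(94.1), np.float64(37.0)), 14.9), ((np.float64(272.0), np.float64(177.0)), (np.float64(12.0), np.float64(10.0)), 90.0), ((np.float64(366.4), np.float64(129.1)), (np.
[... 498 characters left out ...]
-0.253, 0.022])]
[((np.float64(401.7), np.float64(227.9)), (np.float64(23.5), np.float64(12.6)), 76.0), ((np.float64(330.9), np.float64(216.7)), (np.float64(5.9), np.float64(20.3)), 74.1), ((np.float64(190.0), np.float64(219.0)), (np.float64(25.7), np.float64(19.2)), 4.1), ((np.float64(171.0), np.float64(217.9)), (np.float64(5.4), np.float64(22.3)), 5.2), ((np.float64(280.3), np.float64(124.3)), (np.float64(9.2), np.float64(8.5)), 45.0)]
[((np.float64(564.2), np.float64(347.9)), (np.float64(88.8), np.float64(64.7)), 31.6), ((np.float64(185.9), np.float64(181.1)), (np.float64(17.4), np.float64(24.9)), 81.9), ((np.float64(333.8), np.float64(195.4)), (np.float64(43.5), np.float64(44.6)), 55.0)]
```

View pics/z11.png

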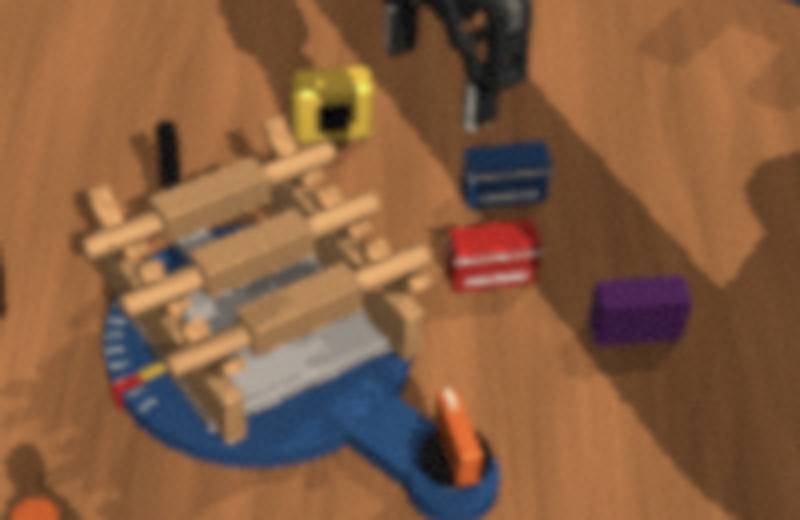

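All three spindles lie in their rests (side crop 210,200 / 255,250 / 300,310), and the pointer is on the red tab (125,385). The red block has been knocked to about (0.398,-0.256). I'll pick it there.

```bash
python3 -c "
from h import *
f=grab('top')
print(ray(f,401.7,227.9,.036))
goal((.397,-.256,.13,-77),(.397,-.256,.017,-77))"
```

```text
[ 0.39975104 -0.25357319  0.036     ]
t 35.2 pos [ 0.4637 -0.1717  0.2452] x [ 0.829  0.559 -0.   ] y [ 0.559 -0.829 -0.   ] z [-0.  0. -1.] gap 1.001 F [-0.2 -0.4 -0.4] q [-0.58  0.33  1.74  0.    1.07  0.4 ]
shift [-0.1024, 0.0326, 0.1152] turn [-0.0, 0.0, 21.0] rows 3
shift [-0.1024, 0.0326, 0.2282] turn [-0.0, 0.0, 21.0] rows 5
```

Request:
step_arm(
  commands=[
    [[-0.101,0.033,0.03],[0,0,21],0.25],
    [[-0.101,0.033,0.06],[0,0,21],0.25],
    [[-0.101,0.033,0.1],[0,0,21],0.25],
    [[-0.101,0.033,0.15],[0,0,21],0.25],
    [[-0.101,0.033,0.2],[0,0,21],0.25],
    [[-0.101,0.033,0.228],[0,0,21],0.25],
    [[-0.101,0.033,0.228],[0,0,21],0.25],
    [[-0.101,0.033,0.228],[0,0,21],1],
    [[-0.101,0.033,0.228],[0,0,21],1],
    [[-0.101,0.033,0.228],[0,0,21],1],
    [[-0.101,0.033,0.228],[0,0,21],1],
    [[-0.101,0.033,0.228],[0,0,21],1],
  ],
)

```text
time: 36.7
eef_pos: [0.3989, -0.2566, 0.0189]
tcp_rot: [0.994, 0.113, 0.001, 0.001]
force: [1.0, 0.7, 7.0]
finger_gap: 0.339
finger_force: 59.9
```

Request:
step_arm(
  commands=[
    [[0,0,-0.03],[0,0,0],1],
    [[0,0,-0.09],[0,0,0],1],
    [[0,0,-0.15],[0,0,0],1],
    [[0,0,-0.2],[0,0,0],1],
  ],
)

```text
time: 37.2
eef_pos: [0.3978, -0.2555, 0.22]
tcp_rot: [0.994, 0.113, 0.001, 0.001]
force: [0.1, -0.9, -2.8]
finger_gap: 0.339
finger_force: 59.9
```

```bash
python3 -c "
from h import *
goal((.4395,.4015,.2,-4),(.4395,.4015,.04,-4))
f=grab('side','side12.png')
print([w(f,d['xyz']).round(3) for d in place_of('block_red','side')])"
```

```text
t 37.2 pos [ 0.3978 -0.2555  0.22  ] x [0.975 0.224 0.001] y [ 0.224 -0.975  0.002] z [ 0.001 -0.001 -1.   ] gap 0.339 F [ 0.1 -0.9 -2.8] q [-0.81  0.34  1.82 -0.    0.98  0.54]
shift [0.1878, -0.631, 0.0191] turn [0.1, 0.0, -73.1] rows 11
shift [0.1877, -0.6313, 0.1791] turn [0.1, 0.0, -73.1] rows 11
[array([ 0.401, -0.252,  0.223]), array([ 0.292, -0.203,  0.024])]
```

Request:
step_arm(
  commands=[
    [[0.188,-0.631,0.019],[0,0,-73],1],
    [[0.188,-0.631,0.019],[0,0,-73],1],
    [[0.188,-0.631,0.019],[0,0,-73],1],
    [[0.188,-0.631,0.019],[0,0,-73],1],
    [[0.188,-0.631,0.019],[0,0,-73],1],
    [[0.188,-0.631,0.019],[0,0,-73],1],
    [[0.188,-0.631,0.019],[0,0,-73],1],
    [[0.188,-0.631,0.019],[0,0,-73],1],
    [[0.188,-0.631,0.019],[0,0,-73],1],
    [[0.188,-0.631,0.019],[0,0,-73],1],
    [[0.188,-0.631,0.019],[0,0,-73],1],
    [[0.188,-0.631,0.1],[0,0,-73],1],
  ],
)

```text
time: 38.8
eef_pos: [0.4434, 0.4066, 0.1383]
tcp_rot: [0.73, 0.683, 0.007, 0.001]
force: [1.3, -0.4, -2.8]
finger_gap: 0.339
finger_force: 60.2
```

Request:
step_arm(
  commands=[
    [[0,0,0.03],[0,0,0],1],
    [[0,0,0.03],[0,0,0],1],
  ],
)

```text
time: 39.05
eef_pos: [0.4368, 0.3994, 0.102]
tcp_rot: [0.732, 0.682, -0.005, -0.001]
force: [-0.6, 0.0, -1.0]
finger_gap: 0.342
finger_force: 60.0
```

```bash
python3 -c "
from h import *
goal((.4395,.4015,.024,-4))
f=grab('side','side13.png')
print([w(f,d['xyz']).round(3) for d in place_of('block_red','side')])"
```

```text
t 39.05 pos [0.4368 0.3994 0.102 ] x [ 0.071  0.997 -0.006] y [ 0.997 -0.071 -0.008] z [-0.008 -0.005 -1.   ] gap 0.342 F [-0.6  0.  -1. ] q [ 0.55  0.66  1.62 -0.    0.88  0.62]
shift [0.0027, 0.0032, 0.0779] turn [-0.4, 0.3, -0.0] rows 2
[array([ 0.293, -0.198,  0.024]), array([0.439, 0.402, 0.104])]
```

Request:
step_arm(
  commands=[
    [[0,0,0.035],[0,0,0],1],
    [[0,0,0.035],[0,0,0],1],
    [[0,0,0.035],[0,0,0],1],
  ],
)

```text
time: 39.52
eef_pos: [0.441, 0.4018, 0.0726]
tcp_rot: [0.732, 0.682, 0.001, 0.0]
force: [-0.2, -0.6, -1.9]
finger_gap: 0.338
finger_force: 60.0
```

```bash
python3 -c "
from h import *
goal((.4395,.4015,.024,-4))"
```

```text
t 39.52 pos [0.441  0.4018 0.0726] x [0.071 0.997 0.002] y [ 0.997 -0.071  0.002] z [ 0.002  0.002 -1.   ] gap 0.338 F [-0.2 -0.6 -1.9] q [0.55 0.7  1.63 0.   0.81 0.62]
shift [-0.0005, -0.0016, 0.0486] turn [0.1, -0.1, -0.1] rows 1
```

Request:
step_arm(
  commands=[
    [[0,-0.001,0.03],[0,0,0],1],
    [[0,-0.001,0.044],[0,0,0],1],
    [[0,-0.001,0.047],[0,0,0],1],
    [[0,-0.001,0.047],[0,0,0],1],
  ],
)

```text
time: 40.02
eef_pos: [0.4396, 0.4017, 0.0246]
tcp_rot: [0.732, 0.682, 0.001, 0.0]
force: [0.1, 0.4, -2.4]
finger_gap: 0.342
finger_force: 60.1
```

Request:
step_arm(
  commands=[
    [[0,0,0.002],[0,0,0],1],
    [[0,0,0.003],[0,0,0],1],
  ],
)

```text
time: 40.28
eef_pos: [0.4399, 0.4019, 0.0239]
tcp_rot: [0.732, 0.682, 0.001, 0.0]
force: [-1.5, -1.8, 18.2]
finger_gap: 0.338
finger_force: 62.7
```

Contact. Release, lift, and head for the blue block.

Request:
step_arm(
  commands=[
    [[0,0,0],[0,0,0],0.5],
    [[0,0,-0.002],[0,0,0],0.4],
    [[0,0,-0.002],[0,0,0],0.4],
    [[0,0,-0.05],[0,0,0],0.4],
    [[0,0,-0.11],[0,0,0],0.4],
    [[0,0,-0.17],[0,0,0],0.4],
    [[0,0,-0.19],[0,0,0],0.4],
  ],
)

```text
time: 41.15
eef_pos: [0.4408, 0.4026, 0.2152]
tcp_rot: [0.732, 0.682, 0.004, 0.001]
force: [-0.3, -0.8, -0.4]
finger_gap: 0.598
finger_force: 0.0
```

```bash
python3 - <<'E'
from h import *
for n in ('side','top'):
    f=grab(n,n+'14.png')
    for k in ['block_red','block_blue']:
        print(n,k,[(round(d['score'],2),w(f,d['xyz']).round(3).tolist()) for d in place_of(k,n) if d['score']>.3])
goal((.389,-.353,.2,-76),(.389,-.353,.017,-76))
E
```

```text
side block_red [(0.71, [0.441, 0.405, 0.024]), (0.48, [0.291, -0.199, 0.023]), (0.47, [0.553, -0.113, 0.105])]
side block_blue [(0.66, [0.388, -0.35, 0.022])]
top block_red [(0.59, [0.437, 0.405, 0.025]), (0.56, [0.288, -0.201, 0.02])]
top block_blue [(0.54, [0.388, -0.355, 0.021])]
t 41.45 pos [0.4379 0.4006 0.2089] x [ 0.071  0.997 -0.002] y [ 0.997 -0.071 -0.003] z [-0.003 -0.002 -1.   ] gap 0.602 F [-0.3  0.2 -0. ] q [ 0.55  0.51  1.53 -0.    1.1   0.62]
shift [-0.7552, 0.0047, 0.0106] turn [-0.1, 0.2, 71.9] rows 13
shift [-0.7548, 0.0052, 0.1936] turn [-0.1, 0.2, 71.9] rows 13
```

Request:
step_arm(
  commands=[
    [[-0.755,0.005,0.01],[0,0,72],0.25],
    [[-0.755,0.005,0.01],[0,0,72],0.25],
    [[-0.755,0.005,0.01],[0,0,72],0.25],
    [[-0.755,0.005,0.01],[0,0,72],0.25],
    [[-0.755,0.005,0.01],[0,0,72],0.25],
    [[-0.755,0.005,0.01],[0,0,72],0.25],
    [[-0.755,0.005,0.01],[0,0,72],0.25],
    [[-0.755,0.005,0.01],[0,0,72],0.25],
    [[-0.755,0.005,0.01],[0,0,72],0.25],
    [[-0.755,0.005,0.01],[0,0,72],0.25],
    [[-0.755,0.005,0.01],[0,0,72],0.25],
    [[-0.755,0.005,0.01],[0,0,72],0.25],
  ],
)

```text
time: 42.95
eef_pos: [0.3897, -0.3484, 0.1991]
tcp_rot: [0.993, 0.121, -0.001, -0.002]
force: [1.4, 0.5, -1.1]
finger_gap: 0.748
finger_force: 0.0
```

Request:
step_arm(
  commands=[
    [[0,0,0],[0,0,0],0.25],
    [[0,0,0],[0,0,0],0.25],
    [[0,0,0],[0,0,0],0.25],
  ],
)

```text
time: 43.32
eef_pos: [0.3905, -0.3449, 0.2001]
tcp_rot: [0.993, 0.122, -0.001, -0.001]
force: [-0.6, 0.3, 0.7]
finger_gap: 0.75
finger_force: 0.0
```

```bash
python3 - <<'E'
from h import *
goal((.389,-.353,.017,-76))
E
```

```text
t 43.33 pos [ 0.3905 -0.3449  0.2001] x [ 0.97   0.242 -0.001] y [ 0.242 -0.97  -0.003] z [-0.002  0.003 -1.   ] gap 0.75 F [-0.6  0.3  0.7] q [-0.94  0.43  1.72  0.    0.99  0.39]
shift [-0.0032, 0.008, 0.183] turn [-0.2, 0.1, 0.0] rows 3
```

Request:
step_arm(
  commands=[
    [[-0.003,0.008,0.06],[0,0,0],0.25],
    [[-0.003,0.008,0.12],[0,0,0],0.25],
    [[-0.003,0.008,0.17],[0,0,0],0.25],
    [[-0.003,0.008,0.183],[0,0,0],0.25],
    [[-0.003,0.008,0.183],[0,0,0],0.25],
    [[-0.003,0.008,0.183],[0,0,0],1],
    [[-0.003,0.008,0.183],[0,0,0],1],
    [[-0.003,0.008,0.183],[0,0,0],1],
    [[-0.003,0.008,0.183],[0,0,0],1],
    [[-0.003,0.008,0.183],[0,0,0],1],
  ],
)

```text
time: 44.58
eef_pos: [0.3905, -0.3562, 0.0201]
tcp_rot: [0.993, 0.121, 0.001, 0.001]
force: [1.1, 1.5, 6.0]
finger_gap: 0.342
finger_force: 59.5
```

Request:
step_arm(
  commands=[
    [[0,0,-0.03],[0,0,0],1],
    [[0,0,-0.09],[0,0,0],1],
    [[0,0,-0.15],[0,0,0],1],
    [[0,0,-0.19],[0,0,0],1],
    [[0,0,-0.19],[0,0,0],1],
  ],
)

```text
time: 45.2
eef_pos: [0.3912, -0.3574, 0.2124]
tcp_rot: [0.993, 0.121, 0.002, 0.005]
force: [0.7, 0.4, -3.0]
finger_gap: 0.342
finger_force: 59.5
```

```bash
python3 -c "
from h import *
goal((.42,0,.2,-30),(.558,.4185,.2,8))
f=grab('side','side15.png')
print([w(f,d['xyz']).round(3) for d in place_of('block_blue','side')])"
```

```text
t 45.2 pos [ 0.3912 -0.3574  0.2124] x [0.971 0.241 0.004] y [ 0.241 -0.97   0.01 ] z [ 0.006 -0.008 -1.   ] gap 0.342 F [ 0.7  0.4 -3. ] q [-0.95  0.42  1.7   0.    1.01  0.38]
shift [0.114, -0.34, 0.0096] turn [0.6, 0.0, -46.1] rows 6
shift [0.3488, -0.7129, 0.0069] turn [0.6, 0.2, -84.1] rows 13
[array([ 0.39 , -0.357,  0.215])]
```

Request:
step_arm(
  commands=[
    [[0.114,-0.34,0],[0,0,-46],1],
    [[0.114,-0.34,0],[0,0,-46],1],
    [[0.114,-0.34,0],[0,0,-46],1],
    [[0.114,-0.34,0],[0,0,-46],1],
    [[0.114,-0.34,0],[0,0,-46],1],
    [[0.348,-0.713,0.005],[0,0,-84],1],
    [[0.348,-0.713,0.005],[0,0,-84],1],
    [[0.348,-0.713,0.005],[0,0,-84],1],
    [[0.348,-0.713,0.005],[0,0,-84],1],
    [[0.348,-0.713,0.005],[0,0,-84],1],
    [[0.348,-0.713,0.005],[0,0,-84],1],
    [[0.348,-0.713,0.005],[0,0,-84],1],
  ],
)

```text
time: 46.8
eef_pos: [0.5408, 0.3759, 0.2003]
tcp_rot: [0.656, 0.754, -0.003, -0.001]
force: [1.1, 0.2, -1.5]
finger_gap: 0.337
finger_force: 59.6
```

```bash
python3 -c "
from h import *
goal((.558,.4185,.075,8))"
```

```text
t 46.8 pos [0.5408 0.3759 0.2003] x [-0.138  0.99  -0.002] y [ 0.99   0.138 -0.005] z [-0.005 -0.003 -1.   ] gap 0.337 F [ 1.1  0.2 -1.5] q [ 0.44  0.61  1.37 -0.    1.17  0.3 ]
shift [0.0401, 0.0235, 0.1251] turn [-0.3, 0.1, -0.0] rows 3
```

Request:
step_arm(
  commands=[
    [[0.04,0.023,0.05],[0,0,0],1],
    [[0.04,0.023,0.1],[0,0,0],1],
    [[0.04,0.023,0.1],[0,0,0],1],
    [[0.04,0.023,0.1],[0,0,0],1],
  ],
)

```text
time: 47.3
eef_pos: [0.5592, 0.4169, 0.1033]
tcp_rot: [0.657, 0.754, -0.0, -0.0]
force: [1.0, 0.5, -0.9]
finger_gap: 0.341
finger_force: 59.5
```

```bash
python3 -c "
from h import *
goal((.558,.4185,.025,8))
f=grab('side','side16.png')
print([w(f,d['xyz']).round(3) for d in place_of('block_blue','side')])"
```

```text
t 47.3 pos [0.5592 0.4169 0.1033] x [-0.138  0.99  -0.   ] y [ 0.99   0.138 -0.001] z [-0.001 -0.001 -1.   ] gap 0.341 F [ 1.   0.5 -0.9] q [ 0.48  0.77  1.33 -0.    1.04  0.34]
shift [0.0018, -0.0009, 0.0783] turn [-0.0, 0.0, -0.1] rows 2
[array([0.56 , 0.417, 0.108]), array([ 0.438, -0.04 ,  0.062])]
```

Request:
step_arm(
  commands=[
    [[0.001,-0.001,0.05],[0,0,0],1],
    [[0.001,-0.001,0.07],[0,0,0],1],
    [[0.001,-0.001,0.076],[0,0,0],1],
    [[0.001,-0.001,0.076],[0,0,0],1],
  ],
)

```text
time: 47.9
eef_pos: [0.559, 0.4185, 0.0285]
tcp_rot: [0.657, 0.754, 0.001, 0.0]
force: [-0.5, -0.9, -2.0]
finger_gap: 0.345
finger_force: 59.5
```

Request:
step_arm(
  commands=[
    [[0,0,0.002],[0,0,0],1],
    [[0,0,0.003],[0,0,0],1],
  ],
)

```text
time: 48.15
eef_pos: [0.5587, 0.4186, 0.0254]
tcp_rot: [0.656, 0.754, 0.001, 0.0]
force: [0.4, 0.1, -3.2]
finger_gap: 0.337
finger_force: 59.5
```

Request:
step_arm(
  commands=[
    [[0,0,0.002],[0,0,0],1],
    [[0,0,0.002],[0,0,0],1],
  ],
)

```text
time: 48.4
eef_pos: [0.5587, 0.4186, 0.0251]
tcp_rot: [0.656, 0.754, 0.001, 0.0]
force: [-2.6, -1.2, 7.7]
finger_gap: 0.338
finger_force: 60.9
```

Request:
step_arm(
  commands=[
    [[0,0,0],[0,0,0],0.5],
    [[0,0,-0.001],[0,0,0],0.4],
    [[0,0,-0.001],[0,0,0],0.4],
    [[0,0,-0.05],[0,0,0],0.4],
    [[0,0,-0.11],[0,0,0],0.4],
    [[0,0,-0.17],[0,0,0],0.4],
    [[-0.15,-0.05,-0.2],[0,0,0],0.4],
    [[-0.15,-0.05,-0.2],[0,0,0],0.4],
    [[-0.15,-0.05,-0.2],[0,0,0],0.4],
    [[-0.15,-0.05,-0.2],[0,0,0],0.4],
  ],
)

```text
time: 49.65
eef_pos: [0.5292, 0.2606, 0.2231]
tcp_rot: [0.658, 0.753, 0.0, 0.0]
force: [0.2, 0.4, -0.1]
finger_gap: 0.601
finger_force: 0.0
```

```bash
python3 - <<'E'
from h import *
for n in ('side','top'):
    f=grab(n,n+'17.png')
    for k in ['block_red','block_blue','spindle_a','glue','tape','rest_0','pointer','mark_tab']:
        print(n,k,[(round(d['score'],2),w(f,d['xyz']).round(3).tolist()) for d in place_of(k,n) if d['score']>.4])
E
```

```text
side block_red [(0.79, [0.446, 0.404, 0.027]), (0.63, [0.293, -0.2, 0.023])]
side block_blue [(0.62, [0.558, 0.42, 0.031])]
side spindle_a [(0.93, [0.745, 0.299, 0.016]), (0.61, [0.703, 0.105, -0.008]), (0.57, [0.625, -0.228, 0.105])]
side glue [(0.9, [0.701, 0.102, -0.008])]
side tape [(0.46, [0.441, 0.403, 0.007])]
side rest_0 [(0.73, [0.624, -0.223, 0.105])]
side pointer [(0.65, [0.666, -0.112, 0.026])]
side mark_tab []
top block_red [(0.51, [0.286, -0.197, 0.02])]
top block_blue [(0.55, [0.558, 0.418, 0.028]), (0.48, [0.618, -0.227, 0.105])]
top spindle_a [(0.82, [0.747, 0.3, 0.013]), (0.73, [0.584, -0.166, 0.103]), (0.72, [0.547, -0.112, 0.105]), (0.62, [0.616, -0.225, 0.104])]
top glue [(0.87, [0.698, 0.104, 0.002])]
top tape []
top rest_0 [(0.97, [0.546, -0.117, 0.106]), (0.74, [0.628, -0.226, 0.098])]
top pointer [(0.85, [0.668, -0.117, 0.029]), (0.61, [0.659, -0.281, 0.087])]
top mark_tab []
```

View pics/side17.png

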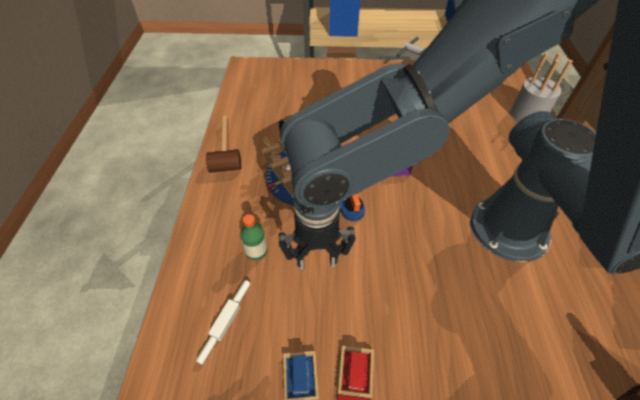

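Both blocks lie in their caddies (blue at 300,377, red at 356,370). The glue bottle stands where it was, and the spindles read 0.103–0.105 m. Handing in.

```bash
python3 -c "
from workcell import arm
print(arm.hand_in())"
```

```text
the job is handed in; nothing more can be done
None
```

The job is handed in but no verdict came back: the knob is tight with the pointer on the red mark, all three spindles are in their rests, both blocks are in their caddies, and the glue bottle has not moved. The tape measure was never approached, but it was hidden from the camera at the last look.

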